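Start a phone-screen separator: mains, pump, seat the phone, heater

TASK

A phone lies on the pad of the screen separator; start the machine with light presses of the fingertips, in this order: switch on the wide main rocker, then the narrow pump rocker, then press lightly on the middle of the phone so that it seats on the suction pad, and only then switch on the round heater rocker. Each rocker goes on by pressing down its raised half, the one nearer the machine's front edge. Press gently, do not slide or pick up the phone, and leave the temperature knob and the things around the machine as they are.

Things in the scene. Friction and masses are not known exactly. Their poses are not given: they have to be found in the camera images.
- machine: The separator: fixed grey steel case, 220 mm deep (x) by 300 wide (y). Origin under its centre on the table; x points from the front control deck (robot side; top 80 mm up, x -110 to -32 mm) to the aluminium plate at the back (top 92 mm up).
- deck (a point): Middle of the control deck at the row of controls, machine x = -73 mm, 80 mm above the table. In the row, by machine y: black temperature knob at 118 mm; the three black rockers at 46, -12 and -70 mm, in an order that differs from case to case, turned with the machine; flat readout at -122 mm.
- main_switch: The main switch with its frame, 36 x 32 mm, 2.5 mm high, let into the deck. Origin on the deck under the middle of the rocker; x along the machine's x. The rocker sits on a spring: pressed past 8 N it also sinks as a whole, 1 mm per 4 N, 4 mm at most, and comes back.
- main (a joint): Main rocker: the wide one, 30 mm (machine x) by 26 mm, frame 36 x 32 mm. Face a shallow valley, valley line 5.5 mm above the deck. 0 = off (front half raised, its edge 10.5 mm above the deck), 0.34 rad = fully on (front half level, rear half raised). Counts as on above 0.27; stays where left; turned by 2.5 to 6 N on the front half; over 35 N is too hard.
- main_press (a point): Point on the face of the front (on) half of the main rocker, 11 mm from the valley line towards the machine's front; moves with it: 89.2 mm above the table when off, 85.5 mm when on. The half reaches 15 mm from the valley line and is 26 mm wide.
- pump_switch: The pump switch with its frame, 36 x 18 mm, 2.5 mm high, let into the deck. Origin on the deck under the middle of the rocker; x along the machine's x. The rocker sits on a spring: pressed past 8 N it also sinks as a whole, 1 mm per 4 N, 4 mm at most, and comes back.
- pump (a joint): Vacuum pump rocker: the narrow one, 30 mm (machine x) by 12 mm, frame 36 x 18 mm. Face a shallow valley, valley line 5.5 mm above the deck. 0 = off (front half raised, its edge 10.5 mm above the deck), 0.34 rad = fully on (front half level, rear half raised). Counts as on above 0.27; stays where left; turned by 2.5 to 6 N on the front half; over 35 N is too hard.
- pump_press (a point): Point on the face of the front (on) half of the pump rocker, 11 mm from the valley line towards the machine's front; moves with it: 89.2 mm above the table when off, 85.5 mm when on. The half reaches 15 mm from the valley line and is 12 mm wide.
- heater_switch: The heater switch with its frame, 35 mm across, 2.5 mm high, let into the deck. Origin on the deck under the middle of the rocker; x along the machine's x. The rocker sits on a spring: pressed past 8 N it also sinks as a whole, 1 mm per 4 N, 4 mm at most, and comes back.
- heater (a joint): Heater rocker: the round one, 28 mm across, round 35 mm frame. Face a shallow valley, valley line 5.5 mm above the deck. 0 = off (front half raised, its edge 10.5 mm above the deck), 0.34 rad = fully on (front half level, rear half raised). Counts as on above 0.27; stays where left; turned by 2.5 to 6 N on the front half; over 35 N is too hard.
- heater_press (a point): Point on the face of the front (on) half of the heater rocker, 11 mm from the valley line towards the machine's front; moves with it: 89.2 mm above the table when off, 85.5 mm when on. The half reaches 14 mm from the valley line and is half of a 28 mm disc.
- phone_mid (a point): Middle of the phone's glass, 105 mm above the table. Loose slab 72 x 150 x 7.7 mm, 170 g, dark glass up, lying on the pad, long side along the machine's y within 0.1 rad. A press counts when the shut fingertips push down with over 1 N within 25 mm of this point for 0.1 s; over 25 N is too hard.
- pad_top (a point): Middle of the dark silicone suction pad under the phone, 168 mm (machine y) by 86 mm, top 97 mm above the table. It gives about 1 mm per 5 N, 4 mm at most.
- knob_mark (a point): End of the white line on the temperature knob (30 mm across, 15 mm high): to be left alone.
- suction_cup: Small dark suction cup, 36 mm across, 28 mm high, standing on the plate's bare end beside the phone (machine's -y end). Loose, to be left alone. Origin under its centre.
- flux_jar: Amber jar 42 mm across, 45 mm high, beside the machine. To be left alone. Origin under its centre.
- alcohol: Clear bottle 52 mm across, 115 mm high, beside the machine. To be left alone. Origin under its centre.
- driver: Small screwdriver, 132 mm long, 12 mm thick, lying in front of the machine. To be left alone.
- tweezers: Steel tweezers, about 120 mm long, 4 mm high, lying in front of the machine. To be left alone.
- back_cover: Phone back cover, 150 x 72 x 5 mm, lying off to the side. To be left alone.
- parts_tray: White divided tray, 100 x 75 x 22 mm, off to the side. To be left alone.
There are look-alikes about, which are no part of the job. Leave any brown, purple or turquoise look-alike of the part that bears phone_mid alone.

How it is judged:
On the way, in this order (a step that is already met when the one before it is completed fails the run):
1. the main rocker is on, the pump and heater rockers still off (value of joint main above 0.27 rad and value of joint each of pump, heater below 0.17 rad), for 0.2 s.
2. the pump rocker is on too, the heater rocker still off (value of joint each of main, pump above 0.27 rad and value of joint heater below 0.17 rad), for 0.2 s.
3. the fingertips press on the middle of the phone with the pump on and the heater off (all of step 2 and contact force between the fingers and phone above 1 N and horizontal distance between the grasp point and phone_mid below 0.025 m), for 0.1 s.
4. the heater rocker is on (value of joint each of main, pump, heater above 0.27 rad), for 0.2 s.
At the end, for the whole second after the job is handed in: All three rockers are on (above 0.27 of 0.34 rad), the phone lies flat on the pad within 10 mm of where it lay, the temperature knob is as it was set (its mark within 6 mm) and the other loose things are within 20 mm of where they were (all of step 4 and distance of phone_mid from where it was at the start of the episode below 0.01 m and angle between phone_mid's own z axis and vertical below 0.05 rad and distance of knob_mark from where it was at the start of the episode below 0.006 m and distance of each of suction_cup, flux_jar, alcohol, driver, tweezers, back_cover, parts_tray from where it was at the start of the episode below 0.02 m); the robot touches nothing.
It fails at once if the pump is switched on before the mains, or the phone is touched or the heater switched on before the pump is on ((value of joint pump above 0.17 rad and value of joint main below 0.27 rad) or (value of joint heater above 0.17 rad and value of joint pump below 0.27 rad) or (contact force between the fingers and phone above 0.5 N and value of joint pump below 0.27 rad)).
It fails at once if the phone is pressed harder than 25 N (contact force between any of the fingers, the arm and phone above 25 N).
It fails at once if the phone is slid or picked up by more than 12 mm (distance of phone_mid from where it was at the start of the episode above 0.012 m).
It fails at once if the machine or a switch is pressed harder than 35 N (contact force between any of the fingers, the arm and machine above 35 N or contact force between any of the fingers, the arm and main_switch above 35 N or contact force between any of the fingers, the arm and pump_switch above 35 N or contact force between any of the fingers, the arm and heater_switch above 35 N).
It fails at once if the temperature knob is turned (mark moved over 6 mm), or one of the other loose things is moved or picked up by more than 30 mm (distance of knob_mark from where it was at the start of the episode above 0.006 m or distance of any of suction_cup, flux_jar, alcohol, driver, tweezers, back_cover, parts_tray from where it was at the start of the episode above 0.03 m).
It also fails if it takes over 48 s, if anything falls off the work surface, if the arm or the gripper's body presses on something with over 40 N, if the wrist force passes 120 N, or if a joint passes its speed limit or range.

ROBOT

A 7-joint arm with a two-finger parallel gripper is mounted at the origin on the work surface. World frame = base frame: x ahead of the robot, y to its left, z up, the work surface at z = 0. Lengths are in m, angles in rad, forces in N, time in s.
With the tool pointing down it reaches from about 0.35 to 0.9 m from the base axis. Payload 8.1 kg.
Tool frame: the origin (TCP) lies on the centre line of the jaws, within the pads' length; the fingertips stand 22 mm ahead of it and the grasp point (between the pads) lies 3 mm ahead of it (arm.finger_overhang is the distance from the TCP to the fingertips, in m); z points along the fingers, y is the direction in which the jaws open and shut (so a half turn about z gives the same grasp; the last joint's range is limited). The gripper opens to 92 mm and grips with 3 to 60 N. Pads are 19 mm wide; open, the fingers measure 130 mm over their backs; the gripper's body (75 mm by 190 mm) begins 47 mm behind the grasp point.
Start: joints at [1.109, 0.434, 0.025, 1.573, -0.012, 1.134, -0.075], TCP at [0.219, -0.585, 0.219] pointing down, gripper open.
Joint ranges: [-2.62, 2.62], [-0.44, 2.09], [-1.27, 1.32], [0.08, 2.57], [-1.32, 4.46], [0.12, 2], [-2.74, 2.74]. Speed limits (rad/s): [2.22, 2.22, 3.01, 3.01, 3.14, 3.14, 3.14].

INTERFACE

Orientations are given as a rotation vector (axis times angle).
In Python, from cell import arm gives the robot as it stands. The module is installed in compiled form; this text tells all that it offers.
- The arm moves only by the tool step_arm, never from a script. Its argument "plan" is a list of rows, each an object of numbers: "wx", "wy", "wz": the turn, a rotation vector about the tool's x, y, z in units of 6 degrees (1.0 is 6 degrees); "tx", "ty", "tz": the shift along the tool's x, y, z in cm; "hand": the opening, from 0 (shut) to 1 (fully open). A call has exactly 10 rows; each row shifts and turns the commanded pose from where the row before left it, along the tool's axes as they then stand; what a row does not reach is not made up. A row lasts 1/12 s, in which the tool goes at most 41.7 mm and 7.16 degrees, less where a joint would pass 70% of its speed; a pose out of reach is approached as far as the arm can. A call is refused whole if a number of a shift passes 4.17 or a number of a turn 1, either way. A call with a gripper value outside its range is refused whole. The fingers move at their own pace and stop on an object; "force" is the grip in N (left out, the last holds). Time passes only in rows, so rows that do not move let the fingers close, or fill a call up. It gives the time, the measured TCP pose, the force and the opening at its end, in the units of the state.
- arm.observe(): the state, without advancing time (a new reading comes with each control period).
- arm.get_image(name): name is "scene" or "top" or "wrist"; returns (picture, depth): 400x640x3 uint8, red, green, blue; 400x640 float32, m along the optical axis (not along the pixel's ray), 0 where there is no reading.
- arm.calibration(name): a dict with "mtx" (3x3 intrinsics, pixels), "R" (3x3) and "t" (3): a world point X has camera coordinates R X + t. Camera axes: x right, y down, z forward; pixel columns grow to the right and rows downward; lengths in m; the calibration is good to about 2 mm. A picture is of the moment at which its call begins: read the wrist's pose just before it. calibration takes no time and is no camera call; for the wrist camera it gives the pose at the moment of the call.
- arm.sign_off(): hands the job in, once; it reports no verdict.
The state is a dict: "clock": time; "joints": joint angles; "dq": joint speeds; "joint_efforts": joint torques, N m; "position": TCP position; "ee_rot": TCP orientation; "force": force on the tool from outside, world axes, zero at the start; "ft_torque": the same for the moment, N m; "width": opening from 0.0 (shut) to 1.0 (fully open).
Only numpy, scipy, OpenCV 4.12 (cv2) and the standard library are available. Lean on these libraries where they do the work, as an engineer would, in place of code of your own. Each camera call takes 0.05 s, during which the arm holds its last target.

## Working session

There is one attempt and no reset: what is moved stays moved. The work goes in short steps, Python scripts to look and compute and a tool call to move; the robot and the scene stay as the last step left them, time stands still between calls to the robot, and variables do not carry over. Pictures are saved under pics/ and viewed, and the job is handed in when it is done.

Besides the shell and the picture viewer there is one more tool, called after "Request:" by a JSON object that holds its "op" and its "data", one argument or row to a line. step_arm: Moves the arm, as the interface text tells. Its arguments: {"type":"object","properties":{"plan":{"type":"array"},"force":{"type":"number"}},"required":["plan"]}

```bash
mkdir -p pics; python3 - <<'E'
from cell import arm
import cv2,numpy as np
print(arm.observe())
for n in ("scene","top"):
    im,d=arm.get_image(n); cv2.imwrite(f"pics/{n}0.png",im[:,:,::-1]); np.save(f"pics/{n}0.npy",d)
    print(n,arm.calibration(n))
print(arm.finger_overhang)
E
```

```text
{'clock': 0.0, 'joints': array([ 1.10938749,  0.43524636,  0.02498511,  1.57410096, -0.01161546,
        1.13399057, -0.07507466]), 'dq': array([ 1.09017594e-03,  2.02341458e-03,  3.05437965e-03, -4.86076183e-04,
       -2.22309339e-03,  6.78543993e-04, -7.54442742e-05]), 'joint_efforts': array([ 1.34555617e-04, -6.67852736e+01,  9.85528417e-01, -3.14466441e+01,
       -6.02706266e-02,  4.29949898e-02,  1.92760158e-04]), 'position': array([ 0.21923324, -0.58472655,  0.2182291 ]), 'ee_rot': array([-3.08966849e+00, -5.60225604e-01,  6.57682226e-04]), 'force': array([0.38613154, 0.36450881, 0.33486927]), 'ft_torque': array([0.00853648, 0.01049145, 0.03889574]), 'width': 1.0010779602361863}
scene {'mtx': array([[491.30896417,   0.        , 319.02612393],
       [  0.        , 491.30896417, 191.11573259],
       [  0.        ,   0.        ,   1.        ]]), 'R': array([[ 0.72974546,  0.68359753,  0.01288368],
       [ 0.55937576, -0.58609029, -0.58617141],
       [-0.39315433,  0.43496275, -0.81008462]]), 't': array([-0.42641411, -0.25502979,  1.64134526])}
top {'mtx': array([[439.51692936,   0.        , 321.1860026 ],
       [  0.        , 439.51692936, 205.18768555],
       [  0.        ,   0.        ,   1.        ]]), 'R': array([[ 0.02669306, -0.99959746, -0.00961209],
       [-0.9962179 , -0.02580498, -0.08296988],
       [ 0.08268844,  0.01179046, -0.9965057 ]]), 't': array([8.62484370e-04, 5.46489484e-01, 1.30708816e+00])}
0.022
```

View pics/scene0.png

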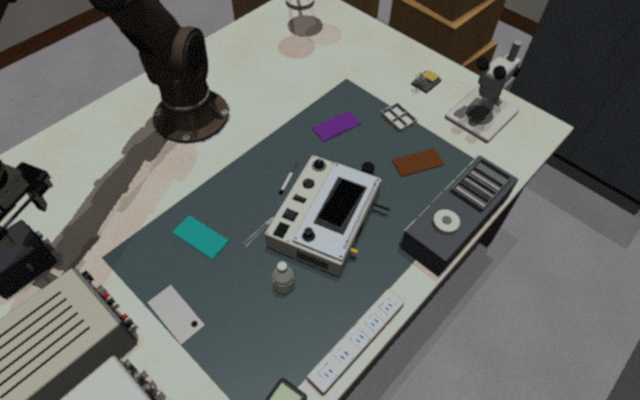

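View pics/top0.png

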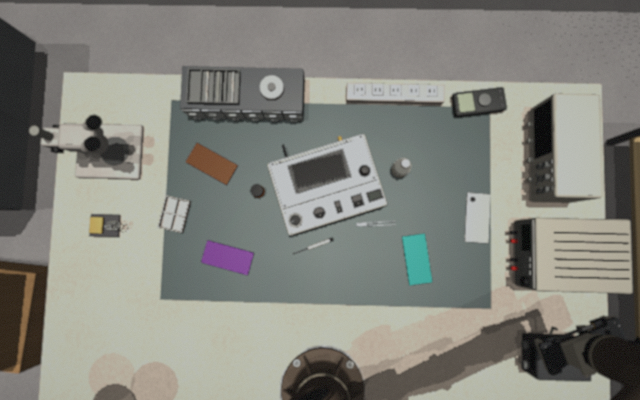

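```bash
python3 - <<'E'
import cv2
im=cv2.imread("pics/top0.png")[125:245,255:400]; cv2.imwrite("pics/topc.png",cv2.resize(im,None,fx=5,fy=5,interpolation=cv2.INTER_CUBIC))
im=cv2.imread("pics/scene0.png")[150:280,260:390]; cv2.imwrite("pics/scenec.png",cv2.resize(im,None,fx=4.5,fy=4.5,interpolation=cv2.INTER_CUBIC))
E
```

```text
(no output)
```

View pics/topc.png

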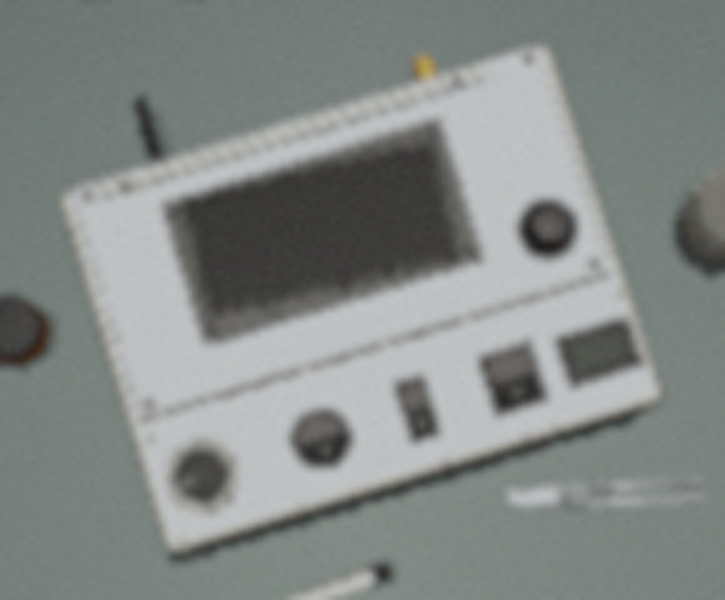

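View pics/scenec.png

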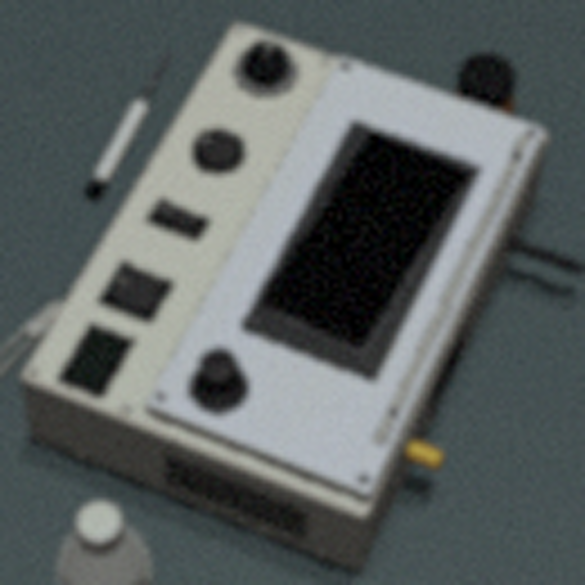

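```bash
cat > h.py <<'E'
import numpy as np
from cell import arm
def proj(n,P):
    c=arm.calibration(n); q=(c["R"]@np.atleast_2d(P).T).T+c["t"]; q=q@c["mtx"].T; return q[:,:2]/q[:,2:]
def unproj(n,uv,z):
    c=arm.calibration(n); d=c["R"].T@np.linalg.inv(c["mtx"])@np.array([uv[0],uv[1],1.]); o=-c["R"].T@c["t"]
    return o+d*(z-o[2])/d[2]
E
cat > fit.py <<'E'
from h import *
from scipy.optimize import least_squares
# machine pts
M={'knob':(-.073,.118,.095),'heat':(-.073,.046,.0855),'pump':(-.073,-.012,.0855),'main':(-.073,-.070,.0855),'read':(-.073,-.122,.08)}
T={'knob':(201,474),'heat':(321,437),'pump':(417,408),'main':(513,378),'read':(600,351)}
S={'knob':(265,66),'heat':(218,150),'pump':(178,219),'main':(136,291),'read':(97,360)}
tp=lambda p:((p[0]+.5)/5-.5+255,(p[1]+.5)/5-.5+125)
sp=lambda p:((p[0]+.5)/4.5-.5+260,(p[1]+.5)/4.5-.5+150)
def W(q,p):
    c,s=np.cos(q[2]),np.sin(q[2]); return np.array([q[0]+c*p[0]-s*p[1],q[1]+s*p[0]+c*p[1],p[2]])
def run(sets):
    f=lambda q:np.concatenate([(proj(n,W(q,M[k]))[0]-g(D[k])) for n,D,g in sets for k in D])
    r=least_squares(f,[.6,0,.2]); print(r.x,np.abs(r.fun).max()); return r.x
if __name__=="__main__":
    run([("top",T,tp)]);run([("scene",S,sp)]);q=run([("top",T,tp),("scene",S,sp)])
    for k in M:print(k,W(q,M[k]),unproj("top",tp(T[k]),M[k][2]),unproj("scene",sp(S[k]),M[k][2]))
    for k,x,y,z in(("main_press",-.084,-.07,.0892),("pump_press",-.084,-.012,.0892),("heat_press",-.084,.046,.0892)):print(k,W(q,(x,y,z)))
    ph=[(186,205),(437,135),(478,255),(213,335)]
    for p in ph+[(324,232)]: print("phone",unproj("top",tp(p),.105))
    d=np.load("pics/top0.npy")
    for k in T:
        u,v=map(round,tp(T[k]));z=d[v,u];c=arm.calibration("top");print(k,c["R"].T@(np.linalg.inv(c["mtx"])@[u*z,v*z,z]-c["t"]))
E
python3 fit.py
```

```text
[6.04926110e-01 5.91933236e-04 3.29035058e-01] 0.309941574274319
[ 0.60793732 -0.00193168  0.32352202] 1.551009596234877
[ 6.06233882e-01 -4.55739440e-04  3.26742845e-01] 2.1456059373687992
knob [0.49922284 0.08787114 0.095     ] [0.49763399 0.08858794 0.095     ] [0.50412377 0.08163737 0.095     ]
heat [0.52233195 0.01968046 0.0855    ] [0.52121882 0.02083051 0.0855    ] [0.5237284  0.01820025 0.0855    ]
pump [ 0.54094763 -0.03525093  0.0855    ] [ 0.53939713 -0.03400987  0.0855    ] [ 0.54245691 -0.036322    0.0855    ]
main [ 0.5595633  -0.09018231  0.0855    ] [ 0.55817903 -0.08891303  0.0855    ] [ 0.56100531 -0.09075263  0.0855    ]
read [ 0.57625322 -0.13943113  0.08      ] [ 0.57571932 -0.13934124  0.08      ] [ 0.575918  -0.1379523  0.08     ]
main_press [ 0.54914528 -0.09371287  0.0892    ]
pump_press [ 0.53052961 -0.03878149  0.0892    ]
heat_press [0.51191393 0.0161499  0.0892    ]
phone [0.65088574 0.10134235 0.105     ]
phone [ 0.69502681 -0.04125368  0.105     ]
phone [ 0.62623551 -0.06620222  0.105     ]
phone [0.57647996 0.0835523  0.105     ]
phone [0.63727244 0.02197424 0.105     ]
knob [0.49898534 0.08832805 0.09110683]
heat [0.52117133 0.02023965 0.08642902]
pump [ 0.54024449 -0.03408349  0.08221815]
main [ 0.5590056  -0.08851391  0.08279404]
read [ 0.57497818 -0.14031802  0.08171997]
```

Request:
{"op": "step_arm", "data": {
  "plan": [
    {"tx":2.3,"ty":-2.0,"tz":-0.3,"hand":0},
    {"tx":2.3,"ty":-2.0,"tz":-0.3,"hand":0},
    {"tx":2.3,"ty":-2.0,"tz":-0.3,"hand":0},
    {"tx":2.3,"ty":-2.0,"hand":0},
    {"tx":2.3,"ty":-2.0,"hand":0},
    {"tx":2.3,"ty":-2.0,"hand":0},
    {"tx":2.3,"ty":-2.0,"hand":0},
    {"tx":2.3,"ty":-2.0,"hand":0},
    {"tx":2.3,"ty":-2.0,"hand":0},
    {"tx":2.3,"ty":-2.0,"hand":0}
  ],
  "force": 20
}}

```text
invalid input at $.plan[0]: expected keys wx, wy, wz, tx, ty, tz, hand
```

Request:
{"op": "step_arm", "data": {
  "plan": [
    {"wx":0,"wy":0,"wz":-0.3,"tx":2.3,"ty":-2.0,"tz":-0.3,"hand":0},
    {"wx":0,"wy":0,"wz":0,"tx":2.3,"ty":-2.0,"tz":-0.3,"hand":0},
    {"wx":0,"wy":0,"wz":0,"tx":2.3,"ty":-2.0,"tz":-0.3,"hand":0},
    {"wx":0,"wy":0,"wz":0,"tx":2.3,"ty":-2.0,"tz":0,"hand":0},
    {"wx":0,"wy":0,"wz":0,"tx":2.3,"ty":-2.0,"tz":0,"hand":0},
    {"wx":0,"wy":0,"wz":0,"tx":2.3,"ty":-2.0,"tz":0,"hand":0},
    {"wx":0,"wy":0,"wz":0,"tx":2.3,"ty":-2.0,"tz":0,"hand":0},
    {"wx":0,"wy":0,"wz":0,"tx":2.3,"ty":-2.0,"tz":0,"hand":0},
    {"wx":0,"wy":0,"wz":0,"tx":2.3,"ty":-2.0,"tz":0,"hand":0},
    {"wx":0,"wy":0,"wz":0,"tx":2.3,"ty":-2.0,"tz":0,"hand":0}
  ],
  "force": 20
}}

```text
clock: 0.93
position: [0.3571, -0.3117, 0.2279]
ee_rot: [-3.082, -0.609, 0.001]
force: [1.4, -0.1, 0.1]
width: 0.323
```

Request:
{"op": "step_arm", "data": {
  "plan": [
    {"wx":0,"wy":0,"wz":0.6,"tx":2.4,"ty":-2.0,"tz":0,"hand":0},
    {"wx":0,"wy":0,"wz":0,"tx":2.4,"ty":-2.0,"tz":0,"hand":0},
    {"wx":0,"wy":0,"wz":0,"tx":2.4,"ty":-2.0,"tz":0,"hand":0},
    {"wx":0,"wy":0,"wz":0,"tx":2.4,"ty":-2.0,"tz":0,"hand":0},
    {"wx":0,"wy":0,"wz":0,"tx":2.4,"ty":-2.0,"tz":0,"hand":0},
    {"wx":0,"wy":0,"wz":0,"tx":2.4,"ty":-2.0,"tz":0,"hand":0},
    {"wx":0,"wy":0,"wz":0,"tx":2.4,"ty":-2.0,"tz":0,"hand":0},
    {"wx":0,"wy":0,"wz":0,"tx":2.4,"ty":-2.0,"tz":0,"hand":0},
    {"wx":0,"wy":0,"wz":0,"tx":0,"ty":0,"tz":0,"hand":0},
    {"wx":0,"wy":0,"wz":0,"tx":0,"ty":0,"tz":0,"hand":0}
  ]
}}

```text
clock: 1.77
position: [0.486, -0.0972, 0.2277]
ee_rot: [-3.098, -0.518, 0.001]
force: [-0.8, -0.5, 0.2]
width: 0.005
```

```bash
python3 - <<'E'
from h import *
import cv2
o=arm.observe();print(o['position'],o['ee_rot'],o['width'],o['force'])
c=arm.calibration("wrist");im,d=arm.get_image("wrist");cv2.imwrite("pics/w1.png",im[:,:,::-1]);np.save("pics/w1.npy",d)
np.savez("pics/w1c.npz",**c)
print(-c["R"].T@c["t"],c["R"],c["mtx"])
E
```

```text
[ 0.48603153 -0.09719991  0.22766567] [-3.09793872e+00 -5.17748889e-01  7.09901579e-04] 0.004811636629286047 [-0.81209742 -0.50756548  0.17694674]
[ 0.55260815 -0.07435514  0.39386374] [[ 3.24728793e-01 -9.45807174e-01 -1.32705316e-05]
 [-9.12071575e-01 -3.13149892e-01  2.64693383e-01]
 [-2.50353056e-01 -8.59414589e-02 -9.64332626e-01]] [[306.46048627   0.         325.21746568]
 [  0.         306.46048627 200.25804513]
 [  0.           0.           1.        ]]
```

View pics/w1.png

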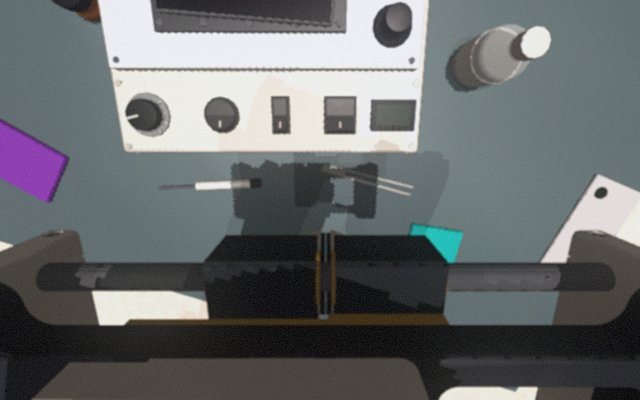

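```bash
python3 - <<'E'
import cv2
im=cv2.imread("pics/w1.png");cv2.imwrite("pics/w1c.png",cv2.resize(im[60:160,100:300],None,fx=4,fy=4,interpolation=cv2.INTER_CUBIC))
cv2.imwrite("pics/w1d.png",cv2.resize(im[60:160,250:450],None,fx=4,fy=4,interpolation=cv2.INTER_CUBIC))
E
```

```text
(no output)
```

View pics/w1c.png

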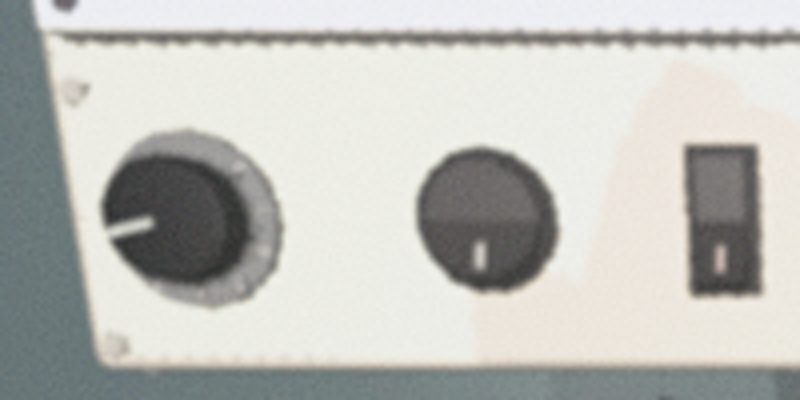

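View pics/w1d.png

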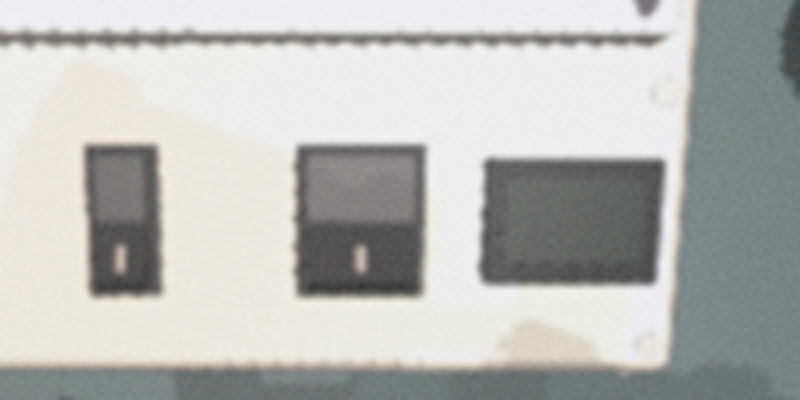

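The wide main rocker is at wrist (340,116), the narrow pump rocker at (280,115) and the round heater rocker at (220,115). The readout is at (393,115) and the knob at (147,113). The white marks sit on the dark, raised front halves.

```bash
python3 - <<'E'
from h import *
c=np.load("pics/w1c.npz")
class A: pass
def un(uv,z):
    d=c["R"].T@np.linalg.inv(c["mtx"])@np.array([uv[0],uv[1],1.]); o=-c["R"].T@c["t"]; return o+d*(z-o[2])/d[2]
g=lambda p,x0:((p[0]+.5)/4-.5+x0,(p[1]+.5)/4-.5+60)
P={'heat':un(g((482,222),100),.0855),'pump':un(g((720,222),100),.0855),'main':un(g((361,224),250),.0855),'read':un(g((571,221),250),.08)}
for k in P:print(k,P[k])
print(np.diff(np.array([P[k] for k in P]),axis=0), [np.linalg.norm(P['heat']-P['pump']),np.linalg.norm(P['main']-P['pump'])])
v=P['heat']-P['main'];th=np.arctan2(-v[0],v[1]);print("yaw",th)
fx=np.array([np.cos(th),np.sin(th),0])
for a,b in((100,367),(100,367)):pass
e=[un(g((100,367),100),.08),un(g((668,367),250),.08)];print("front corners",e,np.linalg.norm(e[0]-e[1]), ((P['main']-e[0])@fx))
mid=un((237.5+ 0,0),.105)
o=arm.observe();p=o['position'];th_t=2*np.arctan2(o['ee_rot'][1],o['ee_rot'][0]);th_t=2*np.arctan2(.5177,3.098);print("tool yaw",th_t)
X=np.array([np.cos(th_t),np.sin(th_t)]);Y=np.array([np.sin(th_t),-np.cos(th_t)])
for k in('main','pump','heat'):
    t=P[k]-.013*fx; d=(t-p)[:2]; print(k,t,"tx,ty cm",100*d@X,100*d@Y)
E
```

```text
heat [0.52041817 0.02232302 0.0855    ]
pump [ 0.53915039 -0.03223657  0.0855    ]
main [ 0.55767862 -0.08764094  0.0855    ]
read [ 0.57526028 -0.13662654  0.08      ]
[[ 0.01873222 -0.05455959  0.        ]
 [ 0.01852823 -0.05540437  0.        ]
 [ 0.01758166 -0.04898561 -0.0055    ]] [np.float64(0.057685742400503386), np.float64(0.058420365901191484)]
yaw 0.32670045512598617
front corners [array([0.45362937, 0.10746346, 0.08      ]), array([ 0.55010939, -0.17354351,  0.08      ])] 0.2971082448084585 0.03593285114827184
tool yaw 0.33115573735347487
main [ 0.54536624 -0.09181289  0.0855    ] tx,ty cm 5.903265538382498 1.2857921299826747
pump [ 0.52683801 -0.03640853  0.0855    ] tx,ty cm 5.952508336411968 -4.5560369215330585
heat [0.50810579 0.01815106 0.0855    ] tx,ty cm 5.954993501695601 -10.32461062626509
```

Request:
{"op": "step_arm", "data": {
  "plan": [
    {"wx":0,"wy":0,"wz":0,"tx":1.5,"ty":0.35,"tz":0,"hand":0},
    {"wx":0,"wy":0,"wz":0,"tx":1.5,"ty":0.35,"tz":0.5,"hand":0},
    {"wx":0,"wy":0,"wz":0,"tx":1.5,"ty":0.3,"tz":1.5,"hand":0},
    {"wx":0,"wy":0,"wz":0,"tx":1.4,"ty":0.3,"tz":2.0,"hand":0},
    {"wx":0,"wy":0,"wz":0,"tx":0,"ty":0,"tz":2.0,"hand":0},
    {"wx":0,"wy":0,"wz":0,"tx":0,"ty":0,"tz":2.0,"hand":0},
    {"wx":0,"wy":0,"wz":0,"tx":0,"ty":0,"tz":1.7,"hand":0},
    {"wx":0,"wy":0,"wz":0,"tx":0,"ty":0,"tz":0.8,"hand":0},
    {"wx":0,"wy":0,"wz":0,"tx":0,"ty":0,"tz":0,"hand":0},
    {"wx":0,"wy":0,"wz":0,"tx":0,"ty":0,"tz":0,"hand":0}
  ]
}}

```text
clock: 2.65
position: [0.5454, -0.0933, 0.1233]
ee_rot: [3.1, 0.51, -0.001]
force: [0.3, -0.2, 0.2]
width: 0.008
```

```bash
python3 - <<'E'
from h import *
import cv2
o=arm.observe();print(o['position'],o['ee_rot'],o['width'],o['force'])
im,d=arm.get_image("wrist");cv2.imwrite("pics/w2.png",im[:,:,::-1])
E
```

```text
[ 0.54535186 -0.09332534  0.12325605] [ 3.09966243e+00  5.09825973e-01 -8.88432262e-04] 0.008477419407839068 [ 0.2675046  -0.22692866  0.21024284]
```

View pics/w2.png

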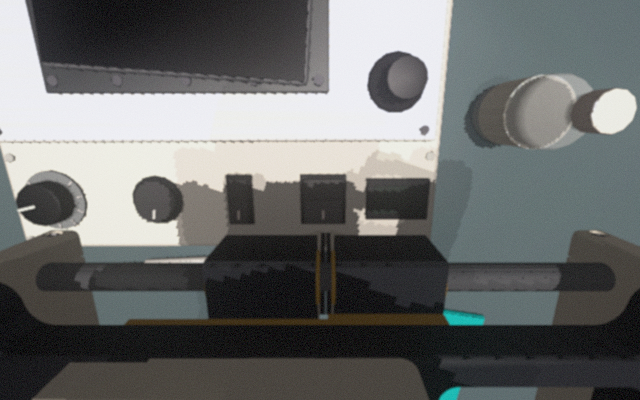

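Request:
{"op": "step_arm", "data": {
  "plan": [
    {"wx":0,"wy":0,"wz":0,"tx":0,"ty":0,"tz":0.5,"hand":0},
    {"wx":0,"wy":0,"wz":0,"tx":0,"ty":0,"tz":0.3,"hand":0},
    {"wx":0,"wy":0,"wz":0,"tx":0,"ty":0,"tz":0.2,"hand":0},
    {"wx":0,"wy":0,"wz":0,"tx":0,"ty":0,"tz":0.1,"hand":0},
    {"wx":0,"wy":0,"wz":0,"tx":0,"ty":0,"tz":0.1,"hand":0},
    {"wx":0,"wy":0,"wz":0,"tx":0,"ty":0,"tz":0.1,"hand":0},
    {"wx":0,"wy":0,"wz":0,"tx":0,"ty":0,"tz":0.1,"hand":0},
    {"wx":0,"wy":0,"wz":0,"tx":0,"ty":0,"tz":0.1,"hand":0},
    {"wx":0,"wy":0,"wz":0,"tx":0,"ty":0,"tz":0,"hand":0},
    {"wx":0,"wy":0,"wz":0,"tx":0,"ty":0,"tz":0,"hand":0}
  ]
}}

```text
clock: 3.53
position: [0.5456, -0.0924, 0.108]
ee_rot: [3.1, 0.512, -0.0]
force: [-0.1, -0.7, -0.3]
width: 0.004
```

Request:
{"op": "step_arm", "data": {
  "plan": [
    {"wx":0,"wy":0,"wz":0,"tx":0,"ty":0,"tz":0.05,"hand":0},
    {"wx":0,"wy":0,"wz":0,"tx":0,"ty":0,"tz":0.05,"hand":0},
    {"wx":0,"wy":0,"wz":0,"tx":0,"ty":0,"tz":0.05,"hand":0},
    {"wx":0,"wy":0,"wz":0,"tx":0,"ty":0,"tz":0.05,"hand":0},
    {"wx":0,"wy":0,"wz":0,"tx":0,"ty":0,"tz":0,"hand":0},
    {"wx":0,"wy":0,"wz":0,"tx":0,"ty":0,"tz":0,"hand":0},
    {"wx":0,"wy":0,"wz":0,"tx":0,"ty":0,"tz":0,"hand":0},
    {"wx":0,"wy":0,"wz":0,"tx":0,"ty":0,"tz":0,"hand":0},
    {"wx":0,"wy":0,"wz":0,"tx":0,"ty":0,"tz":0,"hand":0},
    {"wx":0,"wy":0,"wz":0,"tx":0,"ty":0,"tz":0,"hand":0}
  ]
}}

```text
clock: 4.37
position: [0.5457, -0.0924, 0.1061]
ee_rot: [3.1, 0.512, 0.0]
force: [0.1, 1.1, -0.4]
width: 0.005
```

```bash
python3 - <<'E'
from h import *
import cv2
o=arm.observe();print(o['position'],o['ee_rot'],o['force'],o['clock'])
for n in("scene","top"):
    im,d=arm.get_image(n);cv2.imwrite(f"pics/{n}3.png",im[:,:,::-1])
    im=im[150:280,260:390] if n=="scene" else im[125:245,255:400]
    cv2.imwrite(f"pics/{n}3c.png",cv2.resize(im[:,:,::-1],None,fx=4.5,fy=4.5,interpolation=2))
E
```

```text
[ 0.54568881 -0.09238118  0.10605167] [3.09956638e+00 5.11809188e-01 8.77309311e-05] [ 0.09733191  1.06514645 -0.44045511] 4.3667
```

View pics/scene3c.png

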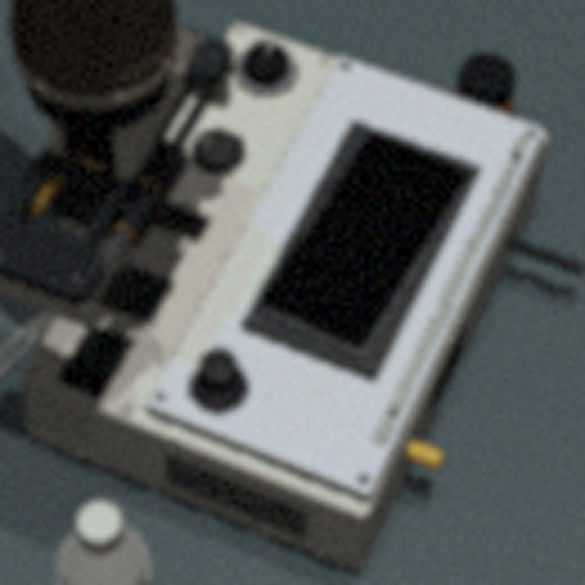

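```bash
python3 - <<'E'
from h import *
import cv2
im,d=arm.get_image("wrist");cv2.imwrite("pics/w4.png",cv2.resize(im[140:300,200:450,::-1],None,fx=3,fy=3,interpolation=2))
print(arm.observe()['force'])
E
```

```text
[ 0.4291074  -0.63197989 -0.20512586]
```

View pics/w4.png

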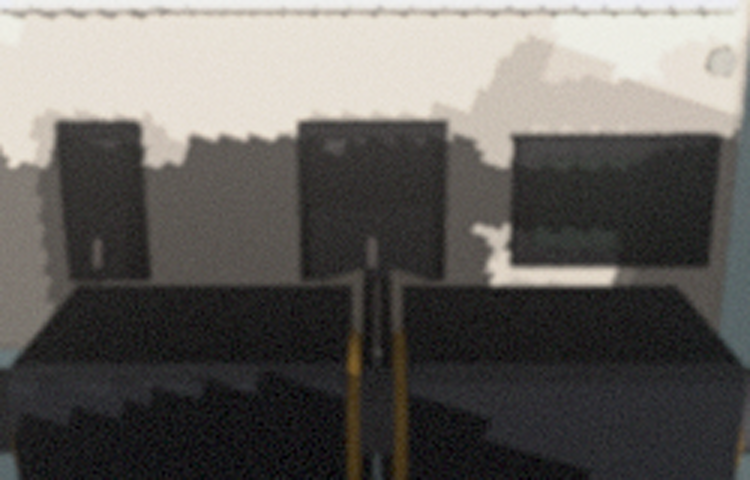

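View pics/top3c.png

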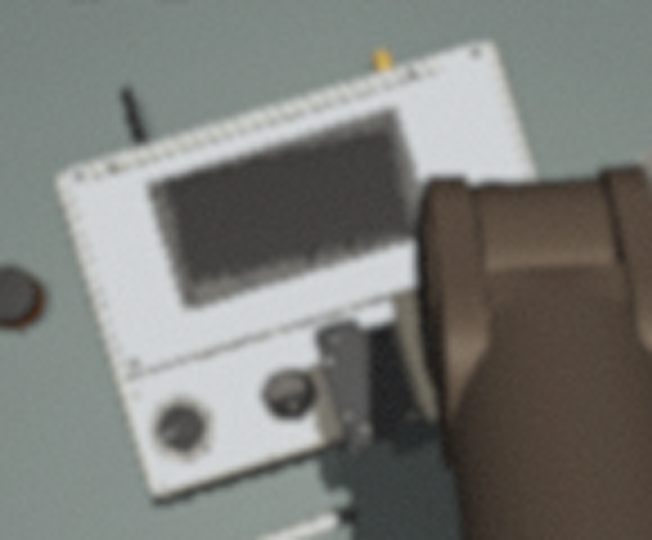

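```bash
python3 - <<'E'
from h import *
from scipy.spatial.transform import Rotation as R
o=arm.observe();Rt=R.from_rotvec(o['ee_rot']).as_matrix()
for x in(-.0095,0,.0095):
    for y in (0,.019):
        for z in (.022,.0):
            uv=proj("wrist",o['position']+Rt@[x,y,z])[0]; print(x,y,z,uv,(uv-[200,140])*3)
th=.3267;m=np.array([.5577,-.0883]);f=np.array([np.cos(th),np.sin(th)])
for x,z in((0,.0855),(-.015,.0905),(-.015,.0855)):
    uv=proj("wrist",np.r_[m+x*f,z])[0];print("rocker",x,z,(uv-[200,140])*3)
d=arm.get_image("wrist")[1]; 
for y in range(180,250,4): print(y,np.round(d[y,312:338:3],3))
E
```

```text
-0.0095 0 0.022 [325.14380257 241.43090372] [375.4314077  304.29271117]
-0.0095 0 0.0 [325.1637216 256.0738497] [375.4911648  348.22154909]
-0.0095 0.019 0.022 [353.88061624 241.40990169] [461.64184871 304.22970508]
-0.0095 0.019 0.0 [357.26156815 256.04944275] [471.78470445 348.14832826]
0 0 0.022 [325.13616797 227.91586663] [375.40850391 263.7475999 ]
0 0 0.0 [325.15546116 241.16141207] [375.46638347 303.4842362 ]
0 0.019 0.022 [354.233679   227.89539463] [462.701037   263.68618388]
0 0.019 0.0 [357.7039745  241.13764199] [473.11192351 303.41292597]
0.0095 0 0.022 [325.12833927 214.05722213] [375.3850178  222.17166639]
0.0095 0 0.0 [325.14696544 225.82423011] [375.44089631 257.47269032]
0.0095 0.019 0.022 [354.59571752 214.03731405] [463.78715257 222.11194216]
0.0095 0.019 0.0 [358.15898088 225.80114334] [474.47694265 257.40343001]
rocker 0 0.0855 [375.46604009 209.97133801]
rocker -0.015 0.0905 [375.47518802 284.73354731]
rocker -0.015 0.0855 [375.46071234 276.12104422]
180 [0.194 0.195 0.194 0.194 0.194 0.193 0.194 0.193 0.193]
184 [0.194 0.193 0.193 0.193 0.195 0.195 0.193 0.193
[... 267 characters left out ...]
192 0.193 0.194 0.194 0.193 0.194 0.194]
208 [0.194 0.195 0.194 0.194 0.195 0.195 0.195 0.195 0.195]
212 [0.196 0.196 0.196 0.194 0.194 0.195 0.194 0.194 0.194]
216 [0.193 0.194 0.194 0.195 0.192 0.194 0.194 0.194 0.194]
220 [0.194 0.193 0.194 0.194 0.193 0.    0.194 0.194 0.192]
224 [0.195 0.194 0.194 0.193 0.194 0.193 0.192 0.195 0.194]
228 [0.194 0.194 0.194 0.193 0.193 0.193 0.194 0.195 0.194]
232 [0.193 0.165 0.165 0.193 0.193 0.194 0.194 0.165 0.165]
236 [0.092 0.092 0.159 0.164 0.163 0.164 0.163 0.159 0.092]
240 [0.09  0.089 0.155 0.158 0.159 0.159 0.157 0.154 0.088]
244 [0.087 0.087 0.149 0.154 0.153 0.154 0.154 0.148 0.086]
248 [0.083 0.084 0.145 0.149 0.148 0.148 0.148 0.144 0.084]
```

```bash
python3 - <<'E'
from h import *
from scipy.spatial.transform import Rotation as R
o=arm.observe();Rt=R.from_rotvec(o['ee_rot']).as_matrix();p=o['position']
c=arm.calibration("wrist");d=arm.get_image("wrist")[1]
for u in (318,322,325,328):
  for v in range(200,262,5):
    z=d[v,u];X=c["R"].T@(np.linalg.inv(c["mtx"])@[u*z,v*z,z]-c["t"]);print(u,v,"tool mm",np.round(1000*Rt.T@(X-p),1),"wz",round(X[2]*1000,1))
E
```

```text
318 200 tool mm [19.5 -4.5 20. ] wz 86.1
318 205 tool mm [16.5 -4.5 18.8] wz 87.3
318 210 tool mm [12.9 -4.5 19.8] wz 86.3
318 215 tool mm [10.1 -4.5 18.1] wz 87.9
318 220 tool mm [ 7.2 -4.5 16.9] wz 89.2
318 225 tool mm [ 4.1 -4.5 16.3] wz 89.7
318 230 tool mm [ 0.8 -4.5 16.1] wz 90.0
318 235 tool mm [ 10.4  -3.7 -16.4] wz 122.5
318 240 tool mm [ 10.5  -3.6 -23.4] wz 129.4
318 245 tool mm [ 10.6  -3.4 -29.8] wz 135.8
318 250 tool mm [ 33.5  -2.1 -85.5] wz 191.5
318 255 tool mm [ 33.9  -2.  -89.6] wz 195.6
318 260 tool mm [ 32.8  -2.  -90.4] wz 196.4
322 200 tool mm [19.6 -2.  19.6] wz 86.5
322 205 tool mm [16.4 -2.  19.2] wz 86.8
322 210 tool mm [12.7 -2.  20.4] wz 85.6
322 215 tool mm [ 9.8 -2.  19.3] wz 86.8
322 220 tool mm [ 7.  -2.  17.4] wz 88.7
322 225 tool mm [ 3.9 -2.  16.7] wz 89.3
322 230 tool mm [ 0.8 -2.  16.1] wz 90.0
322 235 tool mm [  8.9  -1.7 -12.5] wz 118.6
322 240 tool mm [  8.9  -1.6 -19.5] wz 125.6
322 245 tool mm [  8.8  -1.6 -25.6] wz 131.7
322 250 tool mm [  8.9  -1.5 -31.7] wz 137.8
322 255 tool mm [  70.3   -0.  -166.2] wz 272.3
322 260 tool mm [  8.8  -1.4
[... 430 characters left out ...]
wz 130.3
325 250 tool mm [  8.7  -0.1 -31.4] wz 137.4
325 255 tool mm [  8.6  -0.1 -36.5] wz 142.6
325 260 tool mm [  7.9  -0.1 -40.3] wz 146.3
328 200 tool mm [19.9  1.8 18.3] wz 87.8
328 205 tool mm [16.2  1.8 20. ] wz 86.0
328 210 tool mm [12.6  1.8 20.9] wz 85.2
328 215 tool mm [10.   1.8 18.4] wz 87.6
328 220 tool mm [ 6.7  1.8 18.3] wz 87.8
328 225 tool mm [ 3.9  1.8 16.7] wz 89.3
328 230 tool mm [ 0.8  1.8 16.1] wz 90.0
328 235 tool mm [  8.3   1.5 -11.2] wz 117.2
328 240 tool mm [  8.4   1.5 -18.2] wz 124.3
328 245 tool mm [  8.5   1.4 -25. ] wz 131.1
328 250 tool mm [  8.8   1.4 -31.6] wz 137.6
328 255 tool mm [  9.1   1.3 -37.6] wz 143.7
328 260 tool mm [  8.6   1.3 -41.7] wz 147.8
```

```bash
python3 - <<'E'
from h import *
from scipy.spatial.transform import Rotation as R
import cv2
o=arm.observe();Rt=R.from_rotvec(o['ee_rot']).as_matrix();p=o['position']
im=cv2.imread("pics/scene3.png");x0,y0,s=255,185,9
uvs=[((proj("scene",p+Rt@[0,0,z])[0]-[x0,y0]+.5)*s) for z in(.022,0,-.022,-.044)]
print(uvs)
im=cv2.resize(im[y0:y0+60,x0:x0+75],None,fx=s,fy=s,interpolation=2)
im=cv2.convertScaleAbs(im,alpha=1.8,beta=20)
for q in uvs: cv2.circle(im,tuple(int(a) for a in q),3,(0,0,255),-1)
cv2.imwrite("pics/s5.png",im)
im,d=arm.get_image("wrist");im=cv2.convertScaleAbs(im[200:260,290:360,::-1],alpha=2.2,beta=10);cv2.imwrite("pics/w5.png",cv2.resize(im,None,fx=10,fy=9,interpolation=2))
E
```

```text
[array([278.00104107, 244.23333652]), array([274.81953965, 202.92685408]), array([271.54964713, 160.47276081]), array([268.18762798, 116.82255715])]
```

View pics/s5.png

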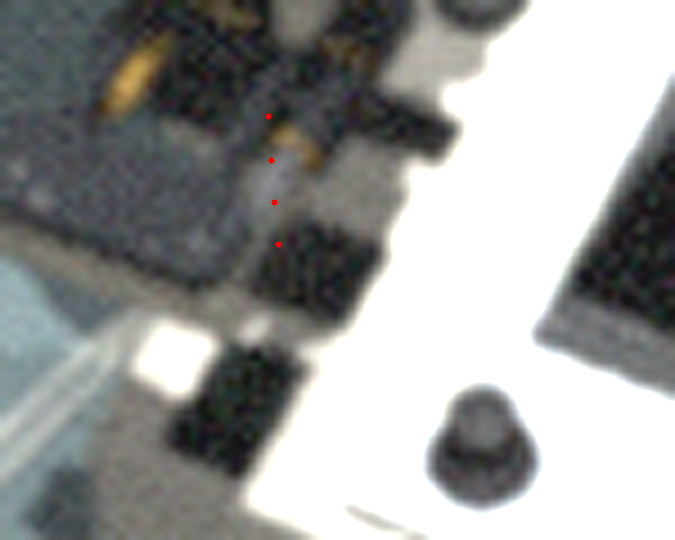

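View pics/w5.png

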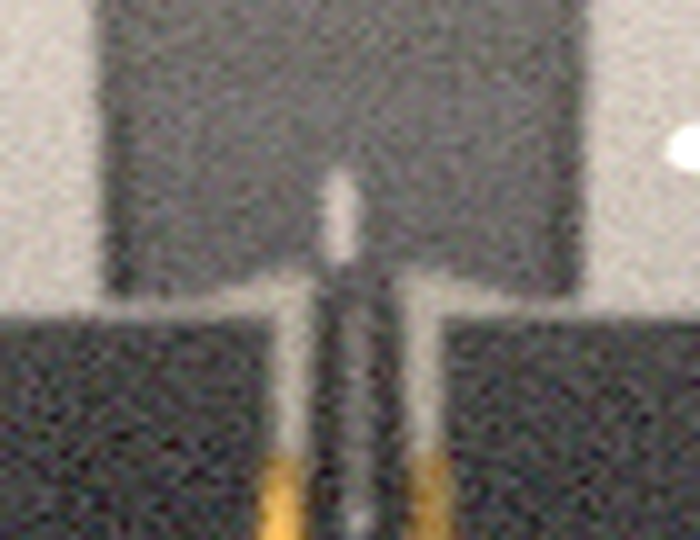

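Request:
{"op": "step_arm", "data": {
  "plan": [
    {"wx":0,"wy":0,"wz":0,"tx":0,"ty":0,"tz":0.1,"hand":0},
    {"wx":0,"wy":0,"wz":0,"tx":0,"ty":0,"tz":0.1,"hand":0},
    {"wx":0,"wy":0,"wz":0,"tx":0,"ty":0,"tz":0.1,"hand":0},
    {"wx":0,"wy":0,"wz":0,"tx":0,"ty":0,"tz":0.1,"hand":0},
    {"wx":0,"wy":0,"wz":0,"tx":0,"ty":0,"tz":0.1,"hand":0},
    {"wx":0,"wy":0,"wz":0,"tx":0,"ty":0,"tz":0,"hand":0},
    {"wx":0,"wy":0,"wz":0,"tx":0,"ty":0,"tz":0,"hand":0},
    {"wx":0,"wy":0,"wz":0,"tx":0,"ty":0,"tz":0,"hand":0},
    {"wx":0,"wy":0,"wz":0,"tx":0,"ty":0,"tz":0,"hand":0},
    {"wx":0,"wy":0,"wz":0,"tx":0,"ty":0,"tz":0,"hand":0}
  ]
}}

```text
clock: 5.5
position: [0.5457, -0.0924, 0.1011]
ee_rot: [3.1, 0.512, 0.0]
force: [0.0, 0.4, -0.3]
width: 0.007
```

```bash
cat > prof.py <<'E'
from h import *
from scipy.spatial.transform import Rotation as R
import cv2,sys
o=arm.observe();Rt=R.from_rotvec(o['ee_rot']).as_matrix();p=o['position'];print(p,o['force'],o['clock'])
c=arm.calibration("wrist");im,d=arm.get_image("wrist")
for u in (316,325):
  for v in range(200,248,3):
    z=d[v,u];X=c["R"].T@(np.linalg.inv(c["mtx"])@[u*z,v*z,z]-c["t"]);print(u,v,"tool mm",np.round(1000*Rt.T@(X-p),1),"wz",round(X[2]*1000,1))
im=cv2.convertScaleAbs(im[180:260,280:370,::-1],alpha=2.2,beta=10);cv2.imwrite(f"pics/{sys.argv[1]}.png",cv2.resize(im,None,fx=8,fy=7,interpolation=2))
E
python3 prof.py w6
```

```text
[ 0.5457218  -0.09238851  0.10108011] [ 0.01290163  0.41441377 -0.33974353] 5.5
316 200 tool mm [20.7 -5.6 15.3] wz 85.7
316 203 tool mm [19.1 -5.6 14.4] wz 86.7
316 206 tool mm [16.9 -5.7 15.4] wz 85.7
316 209 tool mm [15.  -5.7 15.1] wz 85.9
316 212 tool mm [13.  -5.7 15.4] wz 85.7
316 215 tool mm [11.3 -5.7 14.5] wz 86.5
316 218 tool mm [ 9.6 -5.7 13.7] wz 87.3
316 221 tool mm [ 7.8 -5.7 13.3] wz 87.8
316 224 tool mm [ 6.  -5.7 13. ] wz 88.1
316 227 tool mm [ 4.2 -5.7 12.5] wz 88.6
316 230 tool mm [ 2.3 -5.7 12.1] wz 89.0
316 233 tool mm [ 10.6  -4.9 -14.1] wz 115.2
316 236 tool mm [ 35.6  -2.8 -80.2] wz 181.3
316 239 tool mm [ 35.   -2.8 -81.2] wz 182.2
316 242 tool mm [ 35.3  -2.7 -84.2] wz 185.2
316 245 tool mm [ 35.6  -2.6 -86.9] wz 188.0
325 200 tool mm [21.  -0.1 14.4] wz 86.7
325 203 tool mm [18.9 -0.1 14.9] wz 86.2
325 206 tool mm [16.8 -0.1 15.7] wz 85.4
325 209 tool mm [15.2 -0.1 14.6] wz 86.5
325 212 tool mm [13.2 -0.1 14.7] wz 86.4
325 215 tool mm [11.4 -0.1 14.2] wz 86.9
325 218 tool mm [ 9.9 -0.1 13. ] wz 88.1
325 221 tool mm [ 7.8 -0.1 13.4] wz 87.7
325 224 tool mm [ 5.8 -0.1 13.3] wz 87.8
325 227 tool mm [ 4.3 -0.1 12.1] wz 89.0
325 230 tool mm [ 2.9 -0.1 10.5] wz 90.6
325 233 tool mm [ 8.7 -0.1 -9.1] wz 110.2
325 236 tool mm [  8.8  -0.1 -13.9] wz 115.0
325 239 tool mm [  8.8  -0.1 -17.9] wz 119.0
325 242 tool mm [  8.6  -0.1 -21.5] wz 122.6
325 245 tool mm [  8.8  -0.1 -25.7] wz 126.8
```

View pics/w6.png

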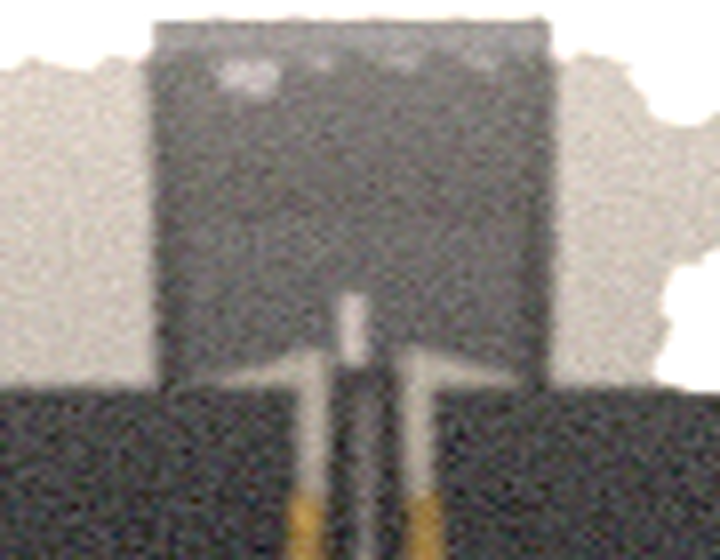

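Request:
{"op": "step_arm", "data": {
  "plan": [
    {"wx":0,"wy":0,"wz":0,"tx":0,"ty":0,"tz":0.1,"hand":0},
    {"wx":0,"wy":0,"wz":0,"tx":0,"ty":0,"tz":0.1,"hand":0},
    {"wx":0,"wy":0,"wz":0,"tx":0,"ty":0,"tz":0.1,"hand":0},
    {"wx":0,"wy":0,"wz":0,"tx":0,"ty":0,"tz":0.1,"hand":0},
    {"wx":0,"wy":0,"wz":0,"tx":0,"ty":0,"tz":0.1,"hand":0},
    {"wx":0,"wy":0,"wz":0,"tx":0,"ty":0,"tz":0.1,"hand":0},
    {"wx":0,"wy":0,"wz":0,"tx":0,"ty":0,"tz":0.1,"hand":0},
    {"wx":0,"wy":0,"wz":0,"tx":0,"ty":0,"tz":0,"hand":0},
    {"wx":0,"wy":0,"wz":0,"tx":0,"ty":0,"tz":0,"hand":0},
    {"wx":0,"wy":0,"wz":0,"tx":0,"ty":0,"tz":0,"hand":0}
  ]
}}

```text
clock: 6.38
position: [0.5457, -0.0924, 0.094]
ee_rot: [3.1, 0.512, 0.0]
force: [0.1, 0.4, -0.1]
width: 0.004
```

```bash
python3 prof.py w7 | grep -v ^316
```

```text
[ 0.545687   -0.09236686  0.09404756] [ 0.05622288  0.41878255 -0.12199377] 6.3833
325 200 tool mm [22.6 -0.1  8.5] wz 85.6
325 203 tool mm [20.9 -0.1  8. ] wz 86.0
325 206 tool mm [19.1 -0.1  7.9] wz 86.1
325 209 tool mm [17.  -0.1  8.7] wz 85.3
325 212 tool mm [15.4 -0.1  7.8] wz 86.2
325 215 tool mm [13.3 -0.1  8.3] wz 85.7
325 218 tool mm [12.  -0.1  6.6] wz 87.4
325 221 tool mm [10.1 -0.1  6.7] wz 87.3
325 224 tool mm [ 8.6 -0.1  5.7] wz 88.3
325 227 tool mm [ 6.9 -0.1  5.1] wz 88.9
325 230 tool mm [ 5.2 -0.1  4.6] wz 89.5
325 233 tool mm [ 8.6 -0.1 -9. ] wz 103.0
325 236 tool mm [  8.5  -0.1 -13.2] wz 107.2
325 239 tool mm [  8.4  -0.1 -17. ] wz 111.1
325 242 tool mm [  8.9  -0.1 -22. ] wz 116.1
325 245 tool mm [  9.4  -0.1 -26.9] wz 121.0
```

View pics/w7.png

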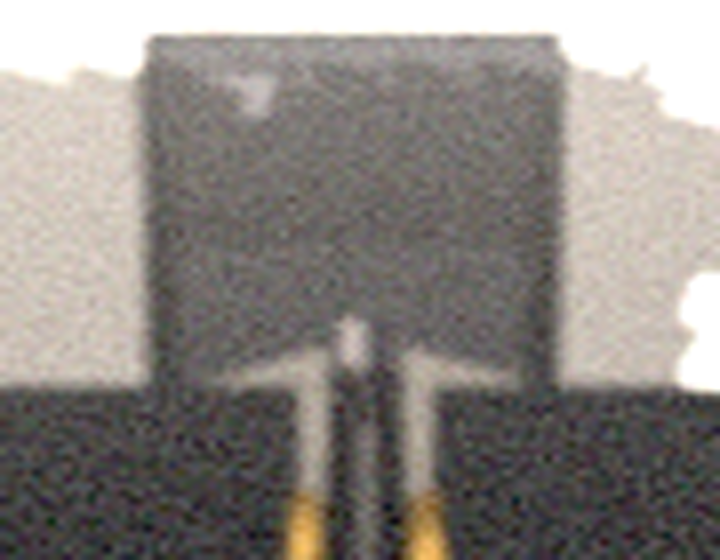

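Request:
{"op": "step_arm", "data": {
  "plan": [
    {"wx":0,"wy":0,"wz":0,"tx":0,"ty":0,"tz":0.1,"hand":0},
    {"wx":0,"wy":0,"wz":0,"tx":0,"ty":0,"tz":0.1,"hand":0},
    {"wx":0,"wy":0,"wz":0,"tx":0,"ty":0,"tz":0.1,"hand":0},
    {"wx":0,"wy":0,"wz":0,"tx":0,"ty":0,"tz":0.1,"hand":0},
    {"wx":0,"wy":0,"wz":0,"tx":0,"ty":0,"tz":0.1,"hand":0},
    {"wx":0,"wy":0,"wz":0,"tx":0,"ty":0,"tz":0.1,"hand":0},
    {"wx":0,"wy":0,"wz":0,"tx":0,"ty":0,"tz":0,"hand":0},
    {"wx":0,"wy":0,"wz":0,"tx":0,"ty":0,"tz":0,"hand":0},
    {"wx":0,"wy":0,"wz":0,"tx":0,"ty":0,"tz":0,"hand":0},
    {"wx":0,"wy":0,"wz":0,"tx":0,"ty":0,"tz":0,"hand":0}
  ]
}}

```text
clock: 7.27
position: [0.5457, -0.0924, 0.088]
ee_rot: [3.1, 0.512, 0.0]
force: [-0.5, 0.5, -0.2]
width: 0.002
```

Request:
{"op": "step_arm", "data": {
  "plan": [
    {"wx":0,"wy":0,"wz":0,"tx":0,"ty":0,"tz":0.1,"hand":0},
    {"wx":0,"wy":0,"wz":0,"tx":0,"ty":0,"tz":0.1,"hand":0},
    {"wx":0,"wy":0,"wz":0,"tx":0,"ty":0,"tz":0.1,"hand":0},
    {"wx":0,"wy":0,"wz":0,"tx":0,"ty":0,"tz":0.1,"hand":0},
    {"wx":0,"wy":0,"wz":0,"tx":0,"ty":0,"tz":0,"hand":0},
    {"wx":0,"wy":0,"wz":0,"tx":0,"ty":0,"tz":0,"hand":0},
    {"wx":0,"wy":0,"wz":0,"tx":0,"ty":0,"tz":0,"hand":0},
    {"wx":0,"wy":0,"wz":0,"tx":0,"ty":0,"tz":0,"hand":0},
    {"wx":0,"wy":0,"wz":0,"tx":0,"ty":0,"tz":0,"hand":0},
    {"wx":0,"wy":0,"wz":0,"tx":0,"ty":0,"tz":0,"hand":0}
  ]
}}

```text
clock: 8.1
position: [0.5457, -0.0924, 0.0841]
ee_rot: [3.1, 0.512, 0.0]
force: [1.3, 0.3, -0.2]
width: 0.004
```

```bash
python3 prof.py w8 
```

```text
[ 0.5457003  -0.09235649  0.0840544 ] [ 1.25319984  0.30340259 -0.20887711] 8.1
316 200 tool mm [25.4 -5.1 -2. ] wz 86.0
316 203 tool mm [23.8 -5.1 -2.4] wz 86.4
316 206 tool mm [22.2 -5.1 -2.9] wz 87.0
316 209 tool mm [19.9 -5.1 -1.1] wz 85.1
316 212 tool mm [18.1 -5.2 -0.9] wz 85.0
316 215 tool mm [17.2 -5.1 -3.5] wz 87.5
316 218 tool mm [14.9 -5.2 -1.8] wz 85.9
316 221 tool mm [13.1 -5.2 -2.1] wz 86.1
316 224 tool mm [11.2 -5.2 -1.6] wz 85.7
316 227 tool mm [10.3 -5.1 -4. ] wz 88.1
316 230 tool mm [ 8.  -5.2 -2.8] wz 86.9
316 233 tool mm [ 10.1  -4.9 -12.9] wz 96.9
316 236 tool mm [ 35.5  -2.8 -80. ] wz 164.0
316 239 tool mm [ 35.4  -2.7 -82.1] wz 166.2
316 242 tool mm [ 35.7  -2.6 -85. ] wz 169.1
316 245 tool mm [ 35.5  -2.6 -86.8] wz 170.8
325 200 tool mm [25.3 -0.1 -1.4] wz 85.5
325 203 tool mm [23.6 -0.1 -1.8] wz 85.8
325 206 tool mm [21.7 -0.1 -1.1] wz 85.2
325 209 tool mm [20.4 -0.1 -2.7] wz 86.8
325 212 tool mm [18.5 -0.1 -2.2] wz 86.3
325 215 tool mm [16.7 -0.1 -2.1] wz 86.2
325 218 tool mm [15.  -0.1 -2.3] wz 86.3
325 221 tool mm [13.2 -0.1 -2.1] wz 86.2
325 224 tool mm [11.5 -0.1 -2.5] wz 86.6
325 227 tool mm [10.  -0.1 -3.4] wz 87.4
325 230 tool mm [ 8.3 -0.1 -3.7] wz 87.7
325 233 tool mm [ 8.8 -0.1 -9.5] wz 93.6
325 236 tool mm [  8.9  -0.1 -14.1] wz 98.1
325 239 tool mm [  9.2  -0.1 -18.8] wz 102.9
325 242 tool mm [  8.5  -0.1 -21.1] wz 105.2
325 245 tool mm [  8.5  -0.1 -25. ] wz 109.0
```

View pics/w8.png

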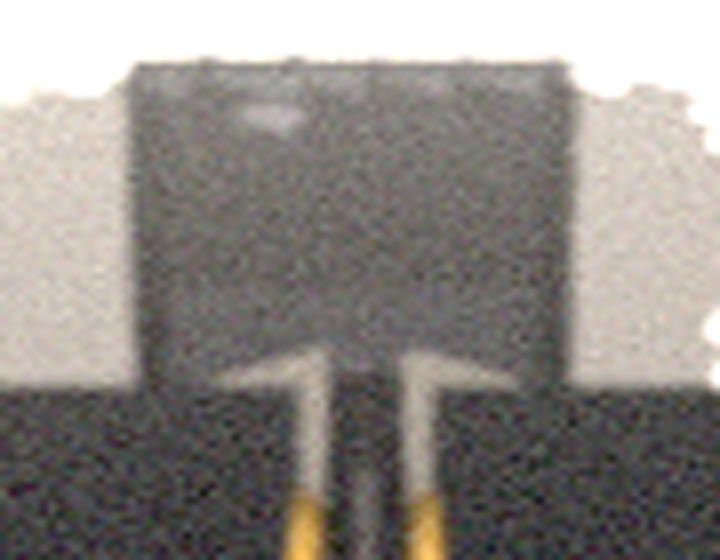

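Request:
{"op": "step_arm", "data": {
  "plan": [
    {"wx":0,"wy":0,"wz":0,"tx":0,"ty":0,"tz":0.05,"hand":0},
    {"wx":0,"wy":0,"wz":0,"tx":0,"ty":0,"tz":0.05,"hand":0},
    {"wx":0,"wy":0,"wz":0,"tx":0,"ty":0,"tz":0.05,"hand":0},
    {"wx":0,"wy":0,"wz":0,"tx":0,"ty":0,"tz":0.05,"hand":0},
    {"wx":0,"wy":0,"wz":0,"tx":0,"ty":0,"tz":0.05,"hand":0},
    {"wx":0,"wy":0,"wz":0,"tx":0,"ty":0,"tz":0.05,"hand":0},
    {"wx":0,"wy":0,"wz":0,"tx":0,"ty":0,"tz":0,"hand":0},
    {"wx":0,"wy":0,"wz":0,"tx":0,"ty":0,"tz":0,"hand":0},
    {"wx":0,"wy":0,"wz":0,"tx":0,"ty":0,"tz":0,"hand":0},
    {"wx":0,"wy":0,"wz":0,"tx":0,"ty":0,"tz":0,"hand":0}
  ]
}}

```text
clock: 8.98
position: [0.5456, -0.0924, 0.081]
ee_rot: [3.1, 0.512, -0.0]
force: [-1.0, -0.4, 1.5]
width: 0.004
```

Request:
{"op": "step_arm", "data": {
  "plan": [
    {"wx":0,"wy":0,"wz":0,"tx":0,"ty":0,"tz":0.05,"hand":0},
    {"wx":0,"wy":0,"wz":0,"tx":0,"ty":0,"tz":0.05,"hand":0},
    {"wx":0,"wy":0,"wz":0,"tx":0,"ty":0,"tz":0.05,"hand":0},
    {"wx":0,"wy":0,"wz":0,"tx":0,"ty":0,"tz":0.05,"hand":0},
    {"wx":0,"wy":0,"wz":0,"tx":0,"ty":0,"tz":0.05,"hand":0},
    {"wx":0,"wy":0,"wz":0,"tx":0,"ty":0,"tz":0.05,"hand":0},
    {"wx":0,"wy":0,"wz":0,"tx":0,"ty":0,"tz":0,"hand":0},
    {"wx":0,"wy":0,"wz":0,"tx":0,"ty":0,"tz":0,"hand":0},
    {"wx":0,"wy":0,"wz":0,"tx":0,"ty":0,"tz":0,"hand":0},
    {"wx":0,"wy":0,"wz":0,"tx":0,"ty":0,"tz":0,"hand":0}
  ]
}}

```text
clock: 9.82
position: [0.5456, -0.0924, 0.0781]
ee_rot: [3.1, 0.512, 0.0]
force: [-2.2, -0.8, 4.3]
width: 0.005
```

```bash
python3 prof.py w9 | grep -v ^316 
```

```text
[ 0.54564746 -0.09242743  0.07810163] [-2.22211213 -0.77099777  4.32361741] 9.8167
325 200 tool mm [ 28.   -0.1 -11.5] wz 89.6
325 203 tool mm [ 26.7  -0.1 -12.6] wz 90.7
325 206 tool mm [ 24.9  -0.1 -11.9] wz 90.0
325 209 tool mm [ 23.2  -0.1 -11.6] wz 89.7
325 212 tool mm [ 21.4  -0.1 -11.2] wz 89.3
325 215 tool mm [19.2 -0.1 -9.7] wz 87.8
325 218 tool mm [17.4 -0.1 -9.5] wz 87.6
325 221 tool mm [15.4 -0.1 -8.5] wz 86.6
325 224 tool mm [13.  -0.1 -6.7] wz 84.8
325 227 tool mm [11.8 -0.1 -8.1] wz 86.2
325 230 tool mm [ 9.9 -0.1 -7.7] wz 85.8
325 233 tool mm [ 8.4 -0.1 -8.5] wz 86.6
325 236 tool mm [  8.4  -0.1 -12.8] wz 90.9
325 239 tool mm [  8.6  -0.1 -17.5] wz 95.6
325 242 tool mm [  8.6  -0.1 -21.5] wz 99.6
325 245 tool mm [  8.7  -0.1 -25.4] wz 103.5
```

View pics/w9.png

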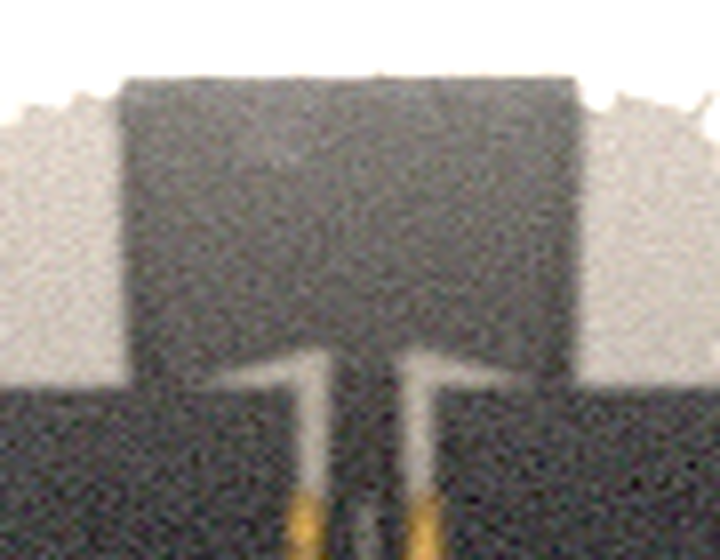

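Request:
{"op": "step_arm", "data": {
  "plan": [
    {"wx":0,"wy":0,"wz":0,"tx":0,"ty":0,"tz":0.05,"hand":0},
    {"wx":0,"wy":0,"wz":0,"tx":0,"ty":0,"tz":0.05,"hand":0},
    {"wx":0,"wy":0,"wz":0,"tx":0,"ty":0,"tz":0.05,"hand":0},
    {"wx":0,"wy":0,"wz":0,"tx":0,"ty":0,"tz":0,"hand":0},
    {"wx":0,"wy":0,"wz":0,"tx":0,"ty":0,"tz":0,"hand":0},
    {"wx":0,"wy":0,"wz":0,"tx":0,"ty":0,"tz":0,"hand":0},
    {"wx":0,"wy":0,"wz":0,"tx":0,"ty":0,"tz":0,"hand":0},
    {"wx":0,"wy":0,"wz":0,"tx":0,"ty":0,"tz":0,"hand":0},
    {"wx":0,"wy":0,"wz":0,"tx":0,"ty":0,"tz":0,"hand":0},
    {"wx":0,"wy":0,"wz":0,"tx":0,"ty":0,"tz":0,"hand":0}
  ]
}}

```text
clock: 10.7
position: [0.5457, -0.0924, 0.0771]
ee_rot: [3.099, 0.512, 0.0]
force: [-5.2, -1.2, 11.4]
width: 0.002
```

Request:
{"op": "step_arm", "data": {
  "plan": [
    {"wx":0,"wy":0,"wz":0,"tx":0,"ty":0,"tz":-0.3,"hand":0},
    {"wx":0,"wy":0,"wz":0,"tx":0,"ty":0,"tz":-1.2,"hand":0},
    {"wx":0,"wy":0,"wz":0,"tx":0,"ty":0,"tz":-1.5,"hand":0},
    {"wx":0,"wy":0,"wz":0,"tx":0,"ty":-1.5,"tz":0,"hand":0},
    {"wx":0,"wy":0,"wz":0,"tx":0,"ty":-1.5,"tz":0,"hand":0},
    {"wx":0,"wy":0,"wz":0,"tx":0,"ty":-1.5,"tz":0,"hand":0},
    {"wx":0,"wy":0,"wz":0,"tx":0,"ty":-1.35,"tz":0,"hand":0},
    {"wx":0,"wy":0,"wz":0,"tx":0,"ty":0,"tz":0,"hand":0},
    {"wx":0,"wy":0,"wz":0,"tx":0,"ty":0,"tz":0,"hand":0},
    {"wx":0,"wy":0,"wz":0,"tx":0,"ty":0,"tz":0,"hand":0}
  ]
}}

```text
clock: 11.53
position: [0.5273, -0.0377, 0.1065]
ee_rot: [3.099, 0.511, 0.001]
force: [-0.5, 0.4, 0.6]
width: 0.004
```

```bash
cat > w.py <<'E'
from h import *
import cv2,sys
o=arm.observe();print(o['position'],o['ee_rot'],o['force'],o['clock'])
im,d=arm.get_image("wrist");cv2.imwrite(f"pics/{sys.argv[1]}.png",cv2.resize(cv2.convertScaleAbs(im[110:260,180:460,::-1],alpha=1.8,beta=10),None,fx=2.8,fy=2.8,interpolation=2))
E
python3 w.py w10
```

```text
[ 0.52733196 -0.03768953  0.10647022] [3.09929122e+00 5.11167952e-01 6.62426992e-04] [-0.50783857  0.43257852  0.5999288 ] 11.5333
```

View pics/w10.png

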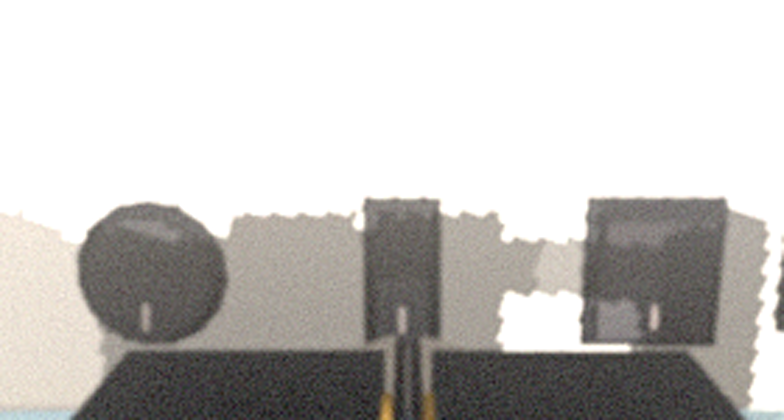

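Request:
{"op": "step_arm", "data": {
  "plan": [
    {"wx":0,"wy":0,"wz":0,"tx":0,"ty":-0.1,"tz":1.0,"hand":0},
    {"wx":0,"wy":0,"wz":0,"tx":0,"ty":0,"tz":0.8,"hand":0},
    {"wx":0,"wy":0,"wz":0,"tx":0,"ty":0,"tz":0.3,"hand":0},
    {"wx":0,"wy":0,"wz":0,"tx":0,"ty":0,"tz":0.15,"hand":0},
    {"wx":0,"wy":0,"wz":0,"tx":0,"ty":0,"tz":0.15,"hand":0},
    {"wx":0,"wy":0,"wz":0,"tx":0,"ty":0,"tz":0.15,"hand":0},
    {"wx":0,"wy":0,"wz":0,"tx":0,"ty":0,"tz":0.15,"hand":0},
    {"wx":0,"wy":0,"wz":0,"tx":0,"ty":0,"tz":0.15,"hand":0},
    {"wx":0,"wy":0,"wz":0,"tx":0,"ty":0,"tz":0.05,"hand":0},
    {"wx":0,"wy":0,"wz":0,"tx":0,"ty":0,"tz":0,"hand":0}
  ]
}}

```text
clock: 12.42
position: [0.5266, -0.0361, 0.0779]
ee_rot: [3.099, 0.512, 0.0]
force: [-3.7, -1.5, 8.5]
width: 0.009
```

Request:
{"op": "step_arm", "data": {
  "plan": [
    {"wx":0,"wy":0,"wz":0,"tx":0,"ty":0,"tz":0.05,"hand":0},
    {"wx":0,"wy":0,"wz":0,"tx":0,"ty":0,"tz":0,"hand":0},
    {"wx":0,"wy":0,"wz":0,"tx":0,"ty":0,"tz":0,"hand":0},
    {"wx":0,"wy":0,"wz":0,"tx":0,"ty":0,"tz":0,"hand":0},
    {"wx":0,"wy":0,"wz":0,"tx":0,"ty":0,"tz":0,"hand":0},
    {"wx":0,"wy":0,"wz":0,"tx":0,"ty":0,"tz":0,"hand":0},
    {"wx":0,"wy":0,"wz":0,"tx":0,"ty":0,"tz":0,"hand":0},
    {"wx":0,"wy":0,"wz":0,"tx":0,"ty":0,"tz":0,"hand":0},
    {"wx":0,"wy":0,"wz":0,"tx":0,"ty":0,"tz":0,"hand":0},
    {"wx":0,"wy":0,"wz":0,"tx":0,"ty":0,"tz":0,"hand":0}
  ]
}}

```text
clock: 13.25
position: [0.5266, -0.0361, 0.0776]
ee_rot: [3.099, 0.512, 0.001]
force: [-4.2, -1.7, 9.2]
width: 0.009
```

Request:
{"op": "step_arm", "data": {
  "plan": [
    {"wx":0,"wy":0,"wz":0,"tx":0,"ty":0,"tz":-0.3,"hand":0},
    {"wx":0,"wy":0,"wz":0,"tx":0,"ty":0,"tz":-1.2,"hand":0},
    {"wx":0,"wy":0,"wz":0,"tx":0,"ty":0,"tz":-2.0,"hand":0},
    {"wx":0,"wy":0,"wz":0,"tx":0,"ty":0,"tz":-2.0,"hand":0},
    {"wx":0,"wy":0,"wz":0,"tx":0,"ty":0,"tz":-2.0,"hand":0},
    {"wx":0,"wy":0,"wz":0,"tx":0,"ty":0,"tz":-1.5,"hand":0},
    {"wx":0,"wy":0,"wz":0,"tx":0,"ty":0,"tz":0,"hand":0},
    {"wx":0,"wy":0,"wz":0,"tx":0,"ty":0,"tz":0,"hand":0},
    {"wx":0,"wy":0,"wz":0,"tx":0,"ty":0,"tz":0,"hand":0},
    {"wx":0,"wy":0,"wz":0,"tx":0,"ty":0,"tz":0,"hand":0}
  ]
}}

```text
clock: 14.08
position: [0.5259, -0.036, 0.166]
ee_rot: [-3.099, -0.512, 0.002]
force: [1.0, 0.1, 0.2]
width: 0.003
```

```bash
python3 - <<'E'
from h import *
import cv2
o=arm.observe();print(o['position'],o['ee_rot'],o['force'],o['clock'])
c=arm.calibration("wrist");np.savez("pics/w11c.npz",**c)
im,d=arm.get_image("wrist");cv2.imwrite("pics/w11.png",im[:,:,::-1]);np.save("pics/w11.npy",d)
cv2.imwrite("pics/w11c.png",cv2.resize(cv2.convertScaleAbs(im[100:240,180:440,::-1],alpha=1.4),None,fx=3,fy=3,interpolation=2))
from scipy.ndimage import median_filter
th=.3267;f=np.array([np.cos(th),np.sin(th)]);g=np.array([-f[1],f[0]])
mid=np.array([.5391,-.0328])
vv,uu=np.mgrid[0:235,0:640];P=(np.linalg.inv(c["mtx"])@np.stack([uu*d[:235],vv*d[:235],d[:235]]).reshape(3,-1));X=c["R"].T@(P-c["t"][:,None])
a=(X[:2].T-mid)@f; b=(X[:2].T-mid)@g
for n,yc in(("heat",.058),("pump",0),("main",-.058)):
    for lo in range(-15,15,3):
        s=(abs(b-yc)<.004)&(a>lo/1e3)&(a<(lo+3)/1e3)&(d[:235].ravel()>0)
        print(n,lo+1.5,s.sum(),round(1000*X[2][s].mean(),1) if s.any() else None)
E
```

```text
[ 0.52594668 -0.03600267  0.16599544] [-3.09929016e+00 -5.11895816e-01  2.37424996e-03] [0.96166343 0.07873443 0.16808225] 14.0833
heat -13.5 15 90.1
heat -10.5 34 89.9
heat -7.5 37 88.8
heat -4.5 36 87.8
heat -1.5 41 86.8
heat 1.5 30 86.1
heat 4.5 35 86.2
heat 7.5 36 85.9
heat 10.5 32 85.9
heat 13.5 44 85.1
pump -13.5 30 86.1
pump -10.5 30 86.2
pump -7.5 39 86.2
pump -4.5 70 133.8
pump -1.5 43 97.1
pump 1.5 30 86.7
pump 4.5 34 87.4
pump 7.5 36 88.7
pump 10.5 30 89.7
pump 13.5 40 90.7
main -13.5 28 86.0
main -10.5 29 86.4
main -7.5 39 86.1
main -4.5 31 86.1
main -1.5 39 86.1
main 1.5 30 86.4
main 4.5 32 87.4
main 7.5 35 88.8
main 10.5 32 89.8
main 13.5 38 90.8
```

View pics/w11.png

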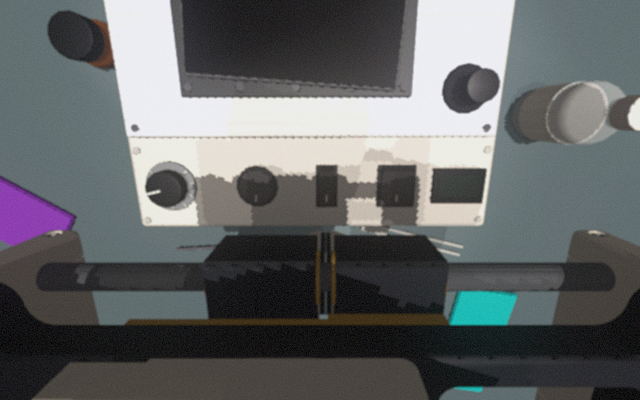

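View pics/w11c.png

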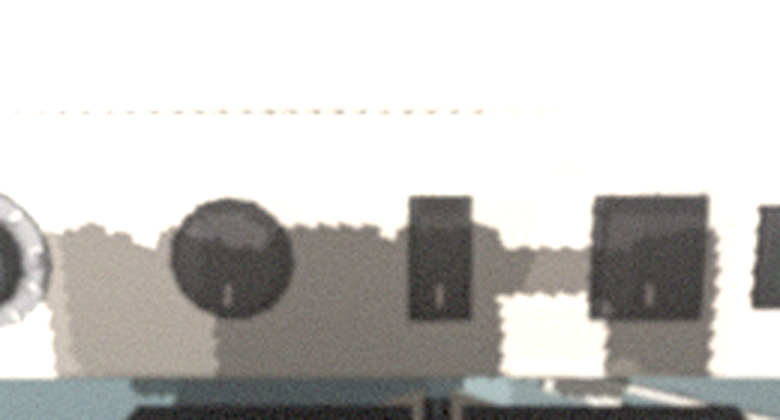

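Request:
{"op": "step_arm", "data": {
  "plan": [
    {"wx":0,"wy":0,"wz":0,"tx":2.0,"ty":-0.3,"tz":0,"hand":0},
    {"wx":0,"wy":0,"wz":0,"tx":2.1,"ty":-0.3,"tz":0,"hand":0},
    {"wx":0,"wy":0,"wz":0,"tx":2.1,"ty":-0.3,"tz":0,"hand":0},
    {"wx":0,"wy":0,"wz":0,"tx":2.1,"ty":-0.3,"tz":0,"hand":0},
    {"wx":0,"wy":0,"wz":0,"tx":2.1,"ty":-0.3,"tz":0.5,"hand":0},
    {"wx":0,"wy":0,"wz":0,"tx":2.0,"ty":-0.3,"tz":1.0,"hand":0},
    {"wx":0,"wy":0,"wz":0,"tx":0,"ty":0,"tz":1.5,"hand":0},
    {"wx":0,"wy":0,"wz":0,"tx":0,"ty":0,"tz":1.5,"hand":0},
    {"wx":0,"wy":0,"wz":0,"tx":0,"ty":0,"tz":0.5,"hand":0},
    {"wx":0,"wy":0,"wz":0,"tx":0,"ty":0,"tz":0,"hand":0}
  ]
}}

```text
clock: 14.97
position: [0.6367, 0.0207, 0.1147]
ee_rot: [-3.099, -0.512, 0.006]
force: [-0.3, -1.0, 0.0]
width: 0.007
```

```bash
python3 - <<'E'
from h import *
import cv2
o=arm.observe();print(o['position'],o['ee_rot'],o['force'],o['clock'])
for q in((.637,.021,.105),):print(proj("wrist",q),proj("top",q),proj("scene",q))
im,d=arm.get_image("wrist");cv2.imwrite("pics/w12.png",cv2.convertScaleAbs(im[:,:,::-1],alpha=1.5))
t=cv2.imread("pics/top0.png")[140:200,280:360];cv2.imwrite("pics/t12.png",cv2.resize(cv2.convertScaleAbs(t,alpha=2.2,beta=-60),None,fx=9,fy=9,interpolation=2))
E
```

```text
[0.63668262 0.02067251 0.11474008] [-3.09932167 -0.51203716  0.00649186] [-0.32207369 -1.04948415  0.04597028] 14.9667
[[324.82012168 234.24666264]] [[319.73835775 171.10289804]] [[339.25492063 201.36674021]]
```

View pics/w12.png

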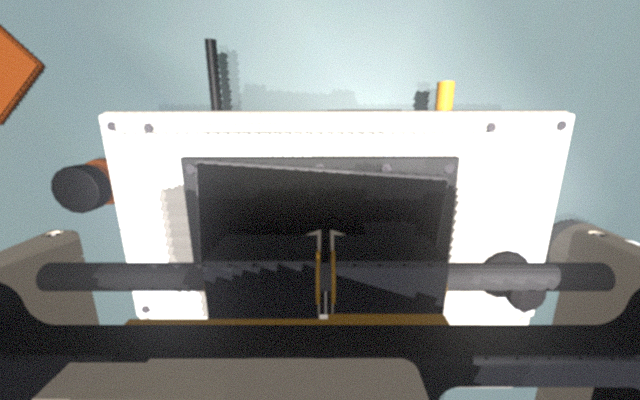

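View pics/t12.png

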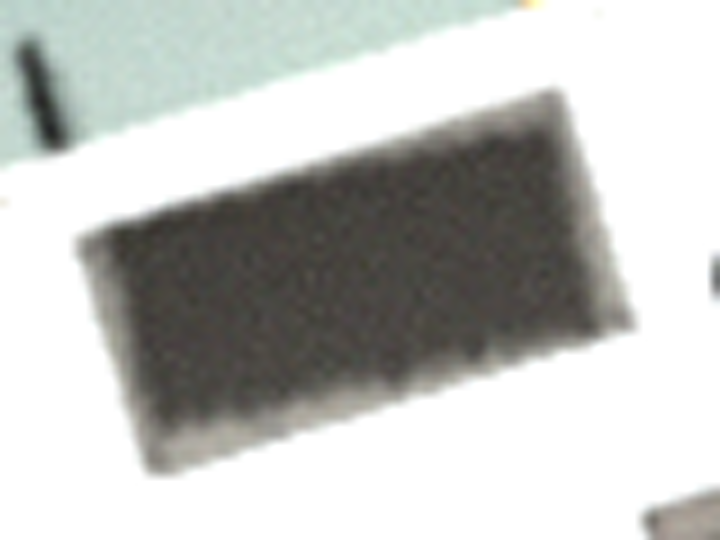

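Request:
{"op": "step_arm", "data": {
  "plan": [
    {"wx":0,"wy":0,"wz":0,"tx":0,"ty":0,"tz":0.6,"hand":0},
    {"wx":0,"wy":0,"wz":0,"tx":0,"ty":0,"tz":0.4,"hand":0},
    {"wx":0,"wy":0,"wz":0,"tx":0,"ty":0,"tz":0.3,"hand":0},
    {"wx":0,"wy":0,"wz":0,"tx":0,"ty":0,"tz":0.1,"hand":0},
    {"wx":0,"wy":0,"wz":0,"tx":0,"ty":0,"tz":0.1,"hand":0},
    {"wx":0,"wy":0,"wz":0,"tx":0,"ty":0,"tz":0.1,"hand":0},
    {"wx":0,"wy":0,"wz":0,"tx":0,"ty":0,"tz":0.1,"hand":0},
    {"wx":0,"wy":0,"wz":0,"tx":0,"ty":0,"tz":0,"hand":0},
    {"wx":0,"wy":0,"wz":0,"tx":0,"ty":0,"tz":0,"hand":0},
    {"wx":0,"wy":0,"wz":0,"tx":0,"ty":0,"tz":0,"hand":0}
  ]
}}

```text
clock: 15.85
position: [0.6383, 0.0209, 0.1001]
ee_rot: [3.1, 0.512, 0.0]
force: [-0.5, -0.3, -0.1]
width: 0.003
```

Request:
{"op": "step_arm", "data": {
  "plan": [
    {"wx":0,"wy":0,"wz":0,"tx":0,"ty":0,"tz":0.05,"hand":0},
    {"wx":0,"wy":0,"wz":0,"tx":0,"ty":0,"tz":0.05,"hand":0},
    {"wx":0,"wy":0,"wz":0,"tx":0,"ty":0,"tz":0.05,"hand":0},
    {"wx":0,"wy":0,"wz":0,"tx":0,"ty":0,"tz":0.05,"hand":0},
    {"wx":0,"wy":0,"wz":0,"tx":0,"ty":0,"tz":0.05,"hand":0},
    {"wx":0,"wy":0,"wz":0,"tx":0,"ty":0,"tz":0.05,"hand":0},
    {"wx":0,"wy":0,"wz":0,"tx":0,"ty":0,"tz":0.05,"hand":0},
    {"wx":0,"wy":0,"wz":0,"tx":0,"ty":0,"tz":0.05,"hand":0},
    {"wx":0,"wy":0,"wz":0,"tx":0,"ty":0,"tz":0,"hand":0},
    {"wx":0,"wy":0,"wz":0,"tx":0,"ty":0,"tz":0,"hand":0}
  ]
}}

```text
clock: 16.68
position: [0.6382, 0.0209, 0.0962]
ee_rot: [3.1, 0.512, 0.0]
force: [-1.7, 0.4, 3.7]
width: 0.006
```

Request:
{"op": "step_arm", "data": {
  "plan": [
    {"wx":0,"wy":0,"wz":0,"tx":0,"ty":0,"tz":0.05,"hand":0},
    {"wx":0,"wy":0,"wz":0,"tx":0,"ty":0,"tz":0,"hand":0},
    {"wx":0,"wy":0,"wz":0,"tx":0,"ty":0,"tz":0,"hand":0},
    {"wx":0,"wy":0,"wz":0,"tx":0,"ty":0,"tz":0,"hand":0},
    {"wx":0,"wy":0,"wz":0,"tx":0,"ty":0,"tz":0,"hand":0},
    {"wx":0,"wy":0,"wz":0,"tx":0,"ty":0,"tz":0,"hand":0},
    {"wx":0,"wy":0,"wz":0,"tx":0,"ty":0,"tz":0,"hand":0},
    {"wx":0,"wy":0,"wz":0,"tx":0,"ty":0,"tz":0,"hand":0},
    {"wx":0,"wy":0,"wz":0,"tx":0,"ty":0,"tz":0,"hand":0},
    {"wx":0,"wy":0,"wz":0,"tx":0,"ty":0,"tz":0,"hand":0}
  ]
}}

```text
clock: 17.52
position: [0.6382, 0.0209, 0.0958]
ee_rot: [3.1, 0.512, 0.0]
force: [-2.2, -0.8, 5.1]
width: 0.002
```

Request:
{"op": "step_arm", "data": {
  "plan": [
    {"wx":0,"wy":0,"wz":0,"tx":0,"ty":0,"tz":-0.3,"hand":0},
    {"wx":0,"wy":0,"wz":0,"tx":0,"ty":0,"tz":-1.5,"hand":0},
    {"wx":0,"wy":0,"wz":0,"tx":0,"ty":0,"tz":-1.5,"hand":0},
    {"wx":0,"wy":0,"wz":0,"tx":-2.0,"ty":-0.6,"tz":0,"hand":0},
    {"wx":0,"wy":0,"wz":0,"tx":-2.1,"ty":-0.7,"tz":0,"hand":0},
    {"wx":0,"wy":0,"wz":0,"tx":-2.1,"ty":-0.7,"tz":0,"hand":0},
    {"wx":0,"wy":0,"wz":0,"tx":-2.1,"ty":-0.7,"tz":0,"hand":0},
    {"wx":0,"wy":0,"wz":0,"tx":-2.1,"ty":-0.7,"tz":0,"hand":0},
    {"wx":0,"wy":0,"wz":0,"tx":-2.0,"ty":-0.6,"tz":0,"hand":0},
    {"wx":0,"wy":0,"wz":0,"tx":0,"ty":0,"tz":0,"hand":0}
  ]
}}

```text
clock: 18.35
position: [0.5038, 0.0186, 0.1282]
ee_rot: [3.099, 0.513, -0.005]
force: [-1.1, -0.9, -1.0]
width: 0.006
```

Request:
{"op": "step_arm", "data": {
  "plan": [
    {"wx":0,"wy":0,"wz":0,"tx":0,"ty":0,"tz":0.8,"hand":0},
    {"wx":0,"wy":0,"wz":0,"tx":0,"ty":0,"tz":0.8,"hand":0},
    {"wx":0,"wy":0,"wz":0,"tx":0,"ty":0,"tz":0.4,"hand":0},
    {"wx":0,"wy":0,"wz":0,"tx":0,"ty":0,"tz":0,"hand":0},
    {"wx":0,"wy":0,"wz":0,"tx":0,"ty":0,"tz":0,"hand":0},
    {"wx":0,"wy":0,"wz":0,"tx":0,"ty":0,"tz":0,"hand":0},
    {"wx":0,"wy":0,"wz":0,"tx":0,"ty":0,"tz":0,"hand":0},
    {"wx":0,"wy":0,"wz":0,"tx":0,"ty":0,"tz":0,"hand":0},
    {"wx":0,"wy":0,"wz":0,"tx":0,"ty":0,"tz":0,"hand":0},
    {"wx":0,"wy":0,"wz":0,"tx":0,"ty":0,"tz":0,"hand":0}
  ]
}}

```text
clock: 19.18
position: [0.508, 0.0189, 0.1087]
ee_rot: [3.1, 0.512, 0.001]
force: [-0.8, 0.1, -0.8]
width: 0.003
```

```bash
python3 w.py w13
```

```text
[0.50803721 0.01889483 0.10869725] [3.09954601e+00 5.11705752e-01 5.93987513e-04] [-0.81424196  0.09881291 -0.82994815] 19.1833
```

View pics/w13.png

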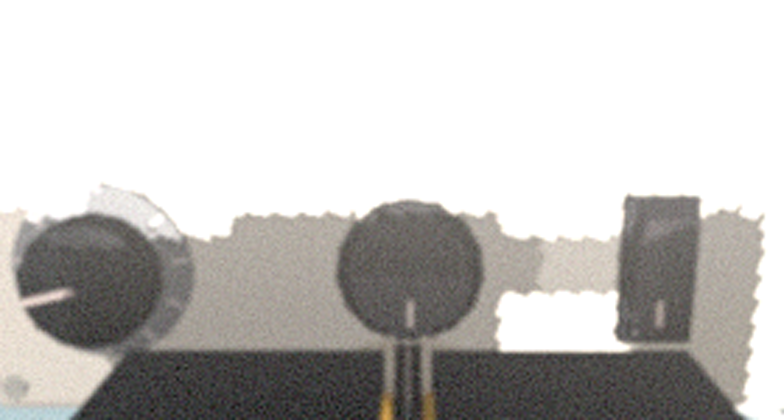

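Request:
{"op": "step_arm", "data": {
  "plan": [
    {"wx":0,"wy":0,"wz":0,"tx":0,"ty":0,"tz":1.0,"hand":0},
    {"wx":0,"wy":0,"wz":0,"tx":0,"ty":0,"tz":1.0,"hand":0},
    {"wx":0,"wy":0,"wz":0,"tx":0,"ty":0,"tz":0.3,"hand":0},
    {"wx":0,"wy":0,"wz":0,"tx":0,"ty":0,"tz":0.15,"hand":0},
    {"wx":0,"wy":0,"wz":0,"tx":0,"ty":0,"tz":0.15,"hand":0},
    {"wx":0,"wy":0,"wz":0,"tx":0,"ty":0,"tz":0.15,"hand":0},
    {"wx":0,"wy":0,"wz":0,"tx":0,"ty":0,"tz":0.15,"hand":0},
    {"wx":0,"wy":0,"wz":0,"tx":0,"ty":0,"tz":0.1,"hand":0},
    {"wx":0,"wy":0,"wz":0,"tx":0,"ty":0,"tz":0.1,"hand":0},
    {"wx":0,"wy":0,"wz":0,"tx":0,"ty":0,"tz":0,"hand":0}
  ]
}}

```text
clock: 20.07
position: [0.508, 0.0189, 0.0778]
ee_rot: [3.099, 0.512, 0.0]
force: [-4.3, -1.3, 8.9]
width: 0.003
```

Request:
{"op": "step_arm", "data": {
  "plan": [
    {"wx":0,"wy":0,"wz":0,"tx":0,"ty":0,"tz":0.05,"hand":0},
    {"wx":0,"wy":0,"wz":0,"tx":0,"ty":0,"tz":0,"hand":0},
    {"wx":0,"wy":0,"wz":0,"tx":0,"ty":0,"tz":0,"hand":0},
    {"wx":0,"wy":0,"wz":0,"tx":0,"ty":0,"tz":0,"hand":0},
    {"wx":0,"wy":0,"wz":0,"tx":0,"ty":0,"tz":0,"hand":0},
    {"wx":0,"wy":0,"wz":0,"tx":0,"ty":0,"tz":0,"hand":0},
    {"wx":0,"wy":0,"wz":0,"tx":0,"ty":0,"tz":0,"hand":0},
    {"wx":0,"wy":0,"wz":0,"tx":0,"ty":0,"tz":0,"hand":0},
    {"wx":0,"wy":0,"wz":0,"tx":0,"ty":0,"tz":0,"hand":0},
    {"wx":0,"wy":0,"wz":0,"tx":0,"ty":0,"tz":0,"hand":0}
  ]
}}

```text
clock: 20.9
position: [0.5079, 0.0189, 0.0776]
ee_rot: [3.099, 0.512, 0.0]
force: [-5.0, -1.0, 9.1]
width: 0.007
```

Now I'll lift and check.

Request:
{"op": "step_arm", "data": {
  "plan": [
    {"wx":0,"wy":0,"wz":0,"tx":0,"ty":0,"tz":-0.3,"hand":0},
    {"wx":0,"wy":0,"wz":0,"tx":0,"ty":0,"tz":-1.2,"hand":0},
    {"wx":0,"wy":0,"wz":0,"tx":0,"ty":0,"tz":-2.0,"hand":0},
    {"wx":0,"wy":0,"wz":0,"tx":0,"ty":0,"tz":-2.0,"hand":0},
    {"wx":0,"wy":0,"wz":0,"tx":-0.5,"ty":0,"tz":-2.0,"hand":0},
    {"wx":0,"wy":0,"wz":0,"tx":-1.5,"ty":0,"tz":-2.0,"hand":0},
    {"wx":0,"wy":0,"wz":0,"tx":-1.5,"ty":0,"tz":-1.0,"hand":0},
    {"wx":0,"wy":0,"wz":0,"tx":-1.0,"ty":0,"tz":0,"hand":0},
    {"wx":0,"wy":0,"wz":0,"tx":0,"ty":0,"tz":0,"hand":0},
    {"wx":0,"wy":0,"wz":0,"tx":0,"ty":0,"tz":0,"hand":0}
  ]
}}

```text
clock: 21.73
position: [0.4652, 0.0042, 0.1816]
ee_rot: [3.1, 0.511, 0.0]
force: [0.5, 0.6, -0.1]
width: 0.001
```

```bash
python3 - <<'E'
from h import *
import cv2
o=arm.observe();print(o['position'],o['force'],o['clock'])
c=arm.calibration("wrist")
im,d=arm.get_image("wrist");cv2.imwrite("pics/w14.png",im[:,:,::-1])
t,_=arm.get_image("top");cv2.imwrite("pics/top14.png",t[:,:,::-1])
th=.3267;f=np.array([np.cos(th),np.sin(th)]);g=np.array([-f[1],f[0]])
mid=np.array([.5391,-.0328]);n=215
vv,uu=np.mgrid[0:n,0:640];P=(np.linalg.inv(c["mtx"])@np.stack([uu*d[:n],vv*d[:n],d[:n]]).reshape(3,-1));X=c["R"].T@(P-c["t"][:,None])
a=(X[:2].T-mid)@f; b=(X[:2].T-mid)@g
for nm,yc in(("heat",.058),("pump",0),("main",-.058)):
    r=[]
    for lo in range(-15,15,5):
        s=(abs(b-yc)<.004)&(a>lo/1e3)&(a<(lo+5)/1e3)&(d[:n].ravel()>0); r.append(round(1000*np.median(X[2][s]),1) if s.any() else None)
    print(nm,r)
E
```

```text
[0.46519882 0.00422256 0.18157216] [ 0.49923738  0.56972613 -0.10814397] 21.7333
heat [np.float64(86.0), np.float64(86.4), np.float64(86.1), np.float64(86.8), np.float64(88.3), np.float64(89.9)]
pump [np.float64(86.3), np.float64(86.2), np.float64(86.1), np.float64(86.9), np.float64(88.9), np.float64(90.2)]
main [np.float64(86.2), np.float64(86.3), np.float64(86.0), np.float64(86.7), np.float64(88.7), np.float64(90.2)]
```

View pics/w14.png

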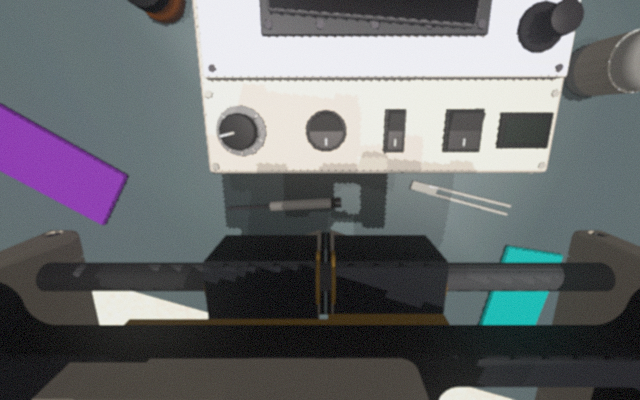

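View pics/top14.png

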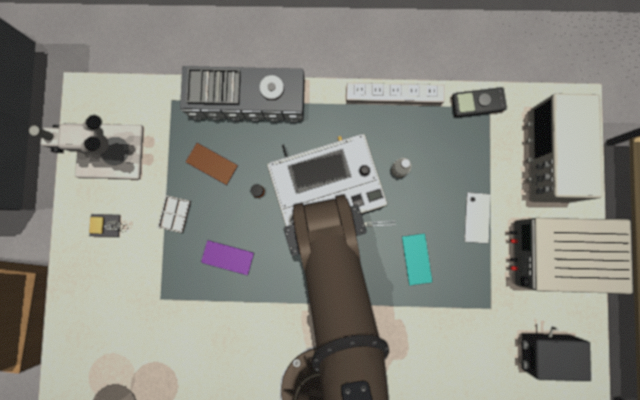

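All three rockers show the "on" profile: front half level at about 86 mm, rear half raised to about 90 mm. The phone, cup, bottle, jar and tray sit at the same pixels as before, and the knob mark points the same way. The arm is clear of everything, so I'm handing in.

```bash
python3 -c "
from cell import arm
arm.sign_off();print(arm.observe()['clock'])"
```

```text
the job is handed in; nothing more can be done
the job is handed in; nothing more can be done
```

I switched on the main rocker, then the pump rocker, pressed the middle of the phone, and switched on the heater rocker last. I handed the job in with about 22 s on the clock, well under the 48 s limit; it gave no verdict.

- **Forces:** the readings at the end of each press were about 11 N on main, 9 N on pump, 5 N on the phone and 9 N on heater. All are well under the limits.
- **Rockers:** the wrist depth picture showed all three fully on, with the front half level at about 86 mm and the rear half raised to about 90 mm.
- **Phone:** I pressed within about 2 mm of its measured middle, and the top camera showed it unmoved.
- **Surroundings:** the knob's white line pointed the same way as before. In the last top and wrist pictures I saw no shift in the cup, bottle, jar, tweezers, tray or cover. I compared these by eye only. The arm hid the screwdriver in the last top picture; the wrist camera showed it lying in front of the machine.

**Disagreement:** the fingertips did not stand 22 mm ahead of the TCP as stated. Contact came as if they ended about 8 mm behind it, so I judged every press by force and wrist depth instead of that figure.

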